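Seat the adapter plate on its locating pins and latch it

TASK

With the fingertips only, nudge the light aluminium plate up against the grey fence and slide it along the fence, off the raised dark ledge, until its two small holes drop over the two brass pins and it lies flat on the lower blue bed of the fixture. Then push the black knob of the red latch round to its stop, a quarter turn, so that the latch lies over the plate. Do not grip or lift the plate, and leave the loose tools and parts around the fixture where they are.

Things in the scene. Friction and masses are not known exactly. Their poses are not given: they have to be found in the camera images.
- fixture: Fixture screwed to the bench (does not move; its place varies): blue base 156 x 275 mm, 12 mm thick. Origin: bench level, at the step between ledge and bed; z up, y along the fence, x from the fence away from the robot. Bed: y < 0, 12 mm above the bench. The plate slides towards -y; ledge and pin tips carry it level; it drops 10 mm onto the bed once its holes meet the pins.
- ledge (a point): Middle of the sharp step edge of the raised dark steel ledge, fixture x = 10, y = 0 mm, 22 mm above the bench (ledge top). The ledge reaches from y = 0 to +130 mm and from x = -56 to +76 mm; its far (+x) side and its +y end are open. The rear edge of the seated plate has 3 mm of room to the step. Axes as the fixture's.
- fence (a point): On the top edge of the grey fence's working face, fixture x = -56, y = 18 mm, 34 mm above the bench. The fence stands on the robot's side of the plate, 15 mm thick, from y = -94 to +130 mm. Axes as the fixture's. Beware of the wall shelf over the back of the bench: it begins 0.60 m ahead of the robot's axis, 488 mm above the bench.
- pin0 (a point): Tip of the brass pin nearer the fence, fixture x = -38, y = -35 mm, 21 mm above the bench (1 mm lower than the ledge). Upright, fixed, 10 mm in diameter, 9 mm tall, its upper 5 mm a cone.
- pin1 (a point): Tip of the other brass pin, the same in form, at fixture x = +38, y = -35 mm.
- seat (a point): The point on the bed (12 mm above the bench, fixture x = 0, y = -49 mm) where the plate's origin lies when seated. Axes as the fixture's.
- plate: Loose aluminium plate, 110 (its x) x 92 (its y) x 12 mm thick, 0.45 kg. Origin: centre of its underside, z up. Starts flat on the ledge, within 0.1 rad of the fixture's axes, 5-13 mm too far from the fence and 84-117 mm short of its seat (+y). Locating holes at y = +14 mm: round 14 mm at x = -38, slot 18 x 14 mm at x = +38; plain 30 mm bore at x = 0, y = -8. Seated: 1 mm from the fence, top 24 mm above the bench.
- latch (a joint): Angle of the red swing latch, rad: 0 = arm along fixture +x (open; starts at 0 to 0.2), growing counter-clockwise from above to its stop at 1.57 = arm along +y, over the seated plate. Stays where left; 1 to 2 N at the knob turn it. Arm 15 mm wide, 7 mm thick, ends 46 mm from the pivot, underside 26.5 mm above the bench: a plate that has not dropped is in its way.
- latch_knob (a point): Centre of the top of the latch's upright black knob, 58.5 mm above the bench, 38 mm from the pivot axis; turns with the latch, its x axis pointing along the arm away from the pivot. The knob is 13 mm in diameter and stands 25 mm high on the arm (from 33.5 to 58.5 mm above the bench).
- latch_pivot (a point): Point on the latch's upright pivot axis at the underside of its arm: fixture x = 0, y = -118 mm, 26.5 mm above the bench; fixed, axes as the fixture's.
- vice: Bystander, to be left alone: small grey toolmaker's vice, 65x161x57 mm. Origin: centre of its underside.
- gear: Bystander, to be left alone: small steel gear, 56 mm across, 28 mm high. Origin: centre of its underside.
- bearing: Bystander, to be left alone: ball bearing lying flat, 52 mm across, 15 mm high. Origin: centre of its underside.
- tape_roll: Bystander, to be left alone: roll of black tape lying flat, 66 mm across, 19 mm high. Origin: centre of its underside.
- driver: Bystander, to be left alone: red-handled screwdriver lying flat, 25x160x25 mm. Origin: centre of its underside.
- marker: Bystander, to be left alone: red and white paint marker lying flat, 129 mm long, 17 mm thick. Origin: centre of its underside.

How it is judged:
By the outcome, as a careful person would: the job done as asked, in the order asked, and still so for the second after the job is handed in, with the robot touching nothing.
It also fails if it takes over 64 s, if anything falls off the work surface, if the arm or the gripper's body presses on something with over 40 N, if the wrist force passes 120 N, or if a joint passes its speed limit or range.

ROBOT

A 6-joint arm with a two-finger parallel gripper is mounted at the origin on a cart in front of the work surface, level with it; the furniture and walls round the work are solid. World frame = base frame: x ahead of the robot, y to its left, z up, the work surface at z = 0. Lengths are in m, angles in degrees, forces in N, time in s.
With the tool pointing down it reaches from about 0.375 to 0.9 m from the base axis. Payload 3.1 kg.
Tool frame: the origin (TCP) lies between the finger pads; the fingertips stand 11 mm ahead of it and the grasp point (between the pads) lies 8 mm behind it; z points along the fingers, y is the direction in which the jaws open and shut (so a half turn about z gives the same grasp; the last joint's range is limited). The gripper opens to 87 mm and grips with 3 to 60 N. Pads are 19 mm wide; open, the fingers measure 117 mm over their backs; the gripper's body (75 mm by 190 mm) begins 51 mm behind the grasp point.
Start: joints at [61.163, 30.224, 82.088, -0, 67.689, -10.227], TCP at [0.199, 0.592, 0.195] pointing down, gripper open.
Joint ranges: [-176.69, 176.69], [-43.24, 126.21], [12.49, 139.97], [-82, 262], [0, 151.66], [-163.58, 163.58]. Speed limits (degrees/s): [159.86, 159.86, 180, 180, 180, 180].

INTERFACE

Orientations are given as a 3x3 rotation matrix whose columns are the frame's x, y, z axes.
In Python, from rig import bot, vision gives the robot as it stands. The module is installed in compiled form; this text tells all that it offers.
- The arm moves only by the tool jog_arm, never from a script. Its argument "rows" is a list of rows, each an object with "dp": the shift along the tool's x, y, z in mm, a list of three; "turn": the turn, a rotation vector about the tool's x, y, z in degrees, a list of three; "grip": the opening, from 0 (shut) to 1 (fully open). A call has 1 to 10 rows; each row is the pose to reach, as a shift and turn from the pose commanded when the call began, along the tool's axes at that moment; what a row does not reach only later rows make up. A row lasts 1/10 s, in which the tool goes at most 50 mm and 8.59 degrees, less where a joint would pass 70% of its speed; a pose out of reach is approached as far as the arm can. A call with a gripper value outside its range is refused whole. The fingers move at their own pace and stop on an object; the grip force is fixed at half the most. Time passes only in rows, so rows that repeat a pose let the fingers close. It gives the time, the measured TCP pose, the force and the opening at its end, in the units of the state.
- bot.read_state(): the state, without advancing time (a new reading comes with each control period).
- vision.capture(name): name is "side" or "top" or "wrist"; returns (picture, depth): 480x640x3 uint8, red, green, blue; 480x640 float32, m along the optical axis (not along the pixel's ray), 0 where there is no reading.
- vision.camera_info(name): a dict with "vertical_fov" (degrees; the focal length in pixels is half the picture's height over the tangent of half this angle, whatever the lens; pixels are square), "cx", "cy" (the principal point, pixels), "k1" (the pictures are not rectified: a ray, as slopes to the right and down, at radius r is drawn at 1 + k1 r^2 times it, then the intrinsics apply), "position" and "rotation" of the camera in the world. Camera axes: x right, y down, z forward; pixel columns grow to the right and rows downward; lengths in m; the calibration is good to about 2 mm. A picture is of the moment at which its call begins: read the wrist's pose just before it. camera_info takes no time and is no camera call; for the wrist camera it gives the pose at the moment of the call.
- bot.hand_in(): hands the job in, once; it reports no verdict.
The state is a dict: "time_s": time; "joint_positions": joint angles; "qvel": joint speeds; "tau": joint torques, N m; "position": TCP position; "tcp_rot": TCP orientation; "force": force on the tool from outside, world axes, zero at the start; "moment": the same for the moment, N m; "opening": opening from 0.0 (shut) to 1.0 (fully open).
Only numpy, scipy, OpenCV 4.12 (cv2) and the standard library are available. Lean on these libraries where they do the work, as an engineer would, in place of code of your own. Each camera call takes 0.05 s, during which the arm holds its last target.

## Working session

There is one attempt and no reset: what is moved stays moved. The work goes in short steps, Python scripts to look and compute and a tool call to move; the robot and the scene stay as the last step left them, time stands still between calls to the robot, and variables do not carry over. Pictures are saved under pics/ and viewed, and the job is handed in when it is done.

Besides the shell and the picture viewer there is one more tool, called after "Emit:" as name(argument=value, ...) on one line, values as JSON. jog_arm: Moves the arm, as the interface text tells. Its arguments: {"type":"object","properties":{"rows":{"type":"array"}},"required":["rows"]}

```bash
mkdir -p pics; cat > h.py <<'E'
import numpy as np, cv2
from rig import bot, vision
def K(ci):
    f=240/np.tan(np.radians(ci['vertical_fov'])/2); return f
def grab(name):
    ci=vision.camera_info(name); p,d=vision.capture(name); np.savez('pics/last_%s.npz'%name,p=p,d=d,f=K(ci),cx=ci['cx'],cy=ci['cy'],k1=ci['k1'],pos=ci['position'],rot=ci['rotation']); return ci,p,d
def load(name):
    return np.load('pics/last_%s.npz'%name)
def ray(c,u,v):
    x=(u-c['cx'])/c['f'];y=(v-c['cy'])/c['f']
    rd=np.hypot(x,y); r=rd
    for _ in range(20): r=rd/(1+c['k1']*r*r)
    s=r/rd if rd>0 else 1
    return np.array(c['rot'])@np.array([x*s,y*s,1])
def at_z(c,u,v,z):
    d=ray(c,u,v); p=np.array(c['pos']); return p+d*(z-p[2])/d[2]
def at_d(c,u,v):
    return np.array(c['pos'])+ray(c,u,v)*c['d'][int(v),int(u)]
def proj(c,P):
    q=np.array(c['rot']).T@(np.array(P)-np.array(c['pos'])); x,y=q[0]/q[2],q[1]/q[2]
    s=1+c['k1']*(x*x+y*y); return c['f']*x*s+c['cx'],c['f']*y*s+c['cy']
def crop(c,u0,v0,u1,v1,s,fn):
    im=cv2.cvtColor(c['p'],cv2.COLOR_RGB2BGR)[v0:v1,u0:u1]
    cv2.imwrite(fn,cv2.resize(im,None,fx=s,fy=s,interpolation=cv2.INTER_CUBIC))
E
python3 - <<'E'
from h import *
for n in ('top','side','wrist'):
    ci,p,d=grab(n); print(n,ci); cv2.imwrite(f'pics/a_{n}.png',cv2.cvtColor(p,cv2.COLOR_RGB2BGR))
s=bot.read_state();print(s)
E
```

```text
top {'vertical_fov': 53.996950570113334, 'cx': 330.156123441327, 'cy': 229.08007164734548, 'k1': 0.029477463408142092, 'position': array([0.33051865, 0.01123197, 1.12048645]), 'rotation': array([[-0.00336361, -0.98915711,  0.14682269],
       [-0.99997668,  0.00419963,  0.0053845 ],
       [-0.00594272, -0.14680115, -0.98914817]])}
side {'vertical_fov': 53.42224263615507, 'cx': 323.86648391308273, 'cy': 241.5894860181517, 'k1': -0.051635503742344, 'position': array([0.13635591, 1.01617139, 0.53822039]), 'rotation': array([[-0.94711333, -0.11742789,  0.29864199],
       [-0.32058763,  0.38724951, -0.86444282],
       [-0.01413927, -0.91446624, -0.4044151 ]])}
wrist {'vertical_fov': 63.414103234497695, 'cx': 321.3313314636032, 'cy': 232.72119584094298, 'k1': 0.00622277586013279, 'position': array([0.12230788, 0.61828589, 0.38272791]), 'rotation': array([[ 0.31936836,  0.90656009,  0.27595768],
       [ 0.94762871, -0.3049368 , -0.09493882],
       [-0.00191809,  0.29182588, -0.95646954]])}
{'time_s': 0.15, 'joint_positions': array([ 6.11622465e+01,  3.02672728e+01,  8.21380374e+01,  4.44557162e-04,
        6.76889645e+01, -1.02275022e+01]), 'qvel': array([ 0.06960178, -0.14685204, -0.2191307 ,  0.05120093,  0.0469805 ,
        0.00776324]), 'tau': array([ 6.34518801e-04, -4.40428054e+01, -1.76841027e+01,  6.33780286e-02,
        5.52520354e-02, -1.11400861e-04]), 'position': array([0.19913877, 0.59180476, 0.1942989 ]), 'tcp_rot': array([[-9.47710266e-01,  3.19131027e-01, -7.99917394e-04],
       [ 3.19131889e-01,  9.47709222e-01, -1.43789384e-03],
       [ 2.99212553e-04, -1.61798591e-03, -9.99998646e-01]]), 'force': array([-0.54773147, -0.02715325,  0.11820532]), 'moment': array([ 0.01940206,  0.00218751, -0.02400982]), 'opening': 0.9977477802432939}
```

View pics/a_top.png

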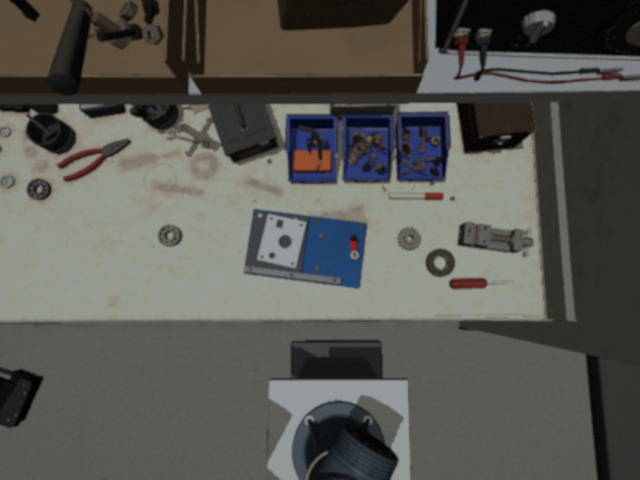

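View pics/a_side.png

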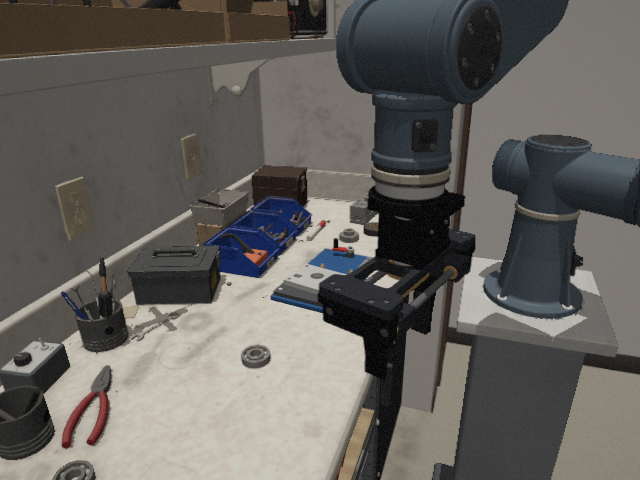

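The top view shows the fixture at about (305,248), ledge and plate on the left, bed and latch on the right. I'll enlarge that part.

```bash
python3 - <<'E'
from h import *
c=dict(load('top')); crop(c,235,200,375,295,5.7,'pics/b_top.png')
E
```

```text
(no output)
```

View pics/b_top.png

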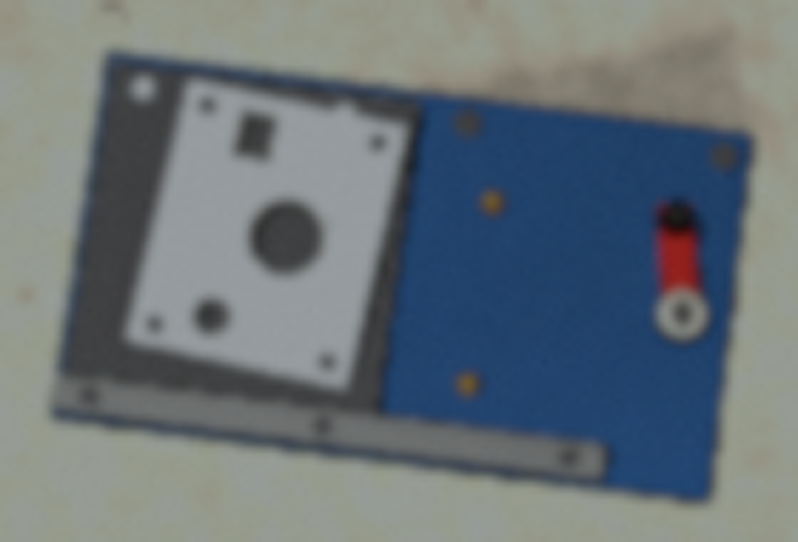

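```bash
python3 - <<'E'
from h import *
c=dict(load('top'))
f=lambda x,y,z:at_z(c,235+x/5.7,200+y/5.7,z)
pts={'pin1':(491,202,.021,(38,-35)),'pin0':(467,384,.021,(-38,-35)),'piv':(682,313,.034,(0,-118)),'bC1':(108,55,.012,None),'bC2':(752,135,.012,None),'bC3':(708,500,.012,None),'ledgeR':(382,412,.022,(-56,0)),'ledgeT':(415,105,.022,(76,0)),'knob':(678,216,.0585,None),
'pl_rearR?':(412,118,.034,None),'pl':(345,388,.034,None),'plL':(125,342,.034,None),'plTL':(185,78,.034,None),'hole0':(211,316,.034,None),'slot':(255,135,.034,None),'bore':(286,237,.034,None)}
W={k:f(*v[:3])[:2]*1000 for k,v in pts.items()}
for k in W: print(k,W[k].round(1))
# rigid fit
ks=[k for k in pts if pts[k][3]]
A=np.array([pts[k][3] for k in ks]);B=np.array([W[k] for k in ks])
a=A-A.mean(0);b=B-B.mean(0);th=np.arctan2((a[:,0]*b[:,1]-a[:,1]*b[:,0]).sum(),(a*b).sum())
R=np.array([[np.cos(th),-np.sin(th)],[np.sin(th),np.cos(th)]]);t=B.mean(0)-R@A.mean(0)
print(np.degrees(th),t,(B-(A@R.T+t)).round(1))
for k in W: print(k,((W[k]-t)@R).round(1))
s=bot.read_state();T=s['tcp_rot'];w=load('wrist')
print('cam in tool',T.T@(w['pos']-s['position']),'\n',T.T@w['rot'])
E
```

```text
pin1 [478.7  38.5]
pin0 [403.6  48.4]
piv [431.2 -39.3]
bC1 [542.9 199.6]
bC2 [507.7 -70.4]
bC3 [356.4 -50.1]
ledgeR [392.3  83. ]
ledgeT [519.3  70. ]
knob [467.7 -37. ]
pl_rearR? [511.8  70.6]
pl [401.3  97.2]
plL [420.3 186.5]
plTL [528.9 164. ]
hole0 [430.7 151.8]
slot [505.  134.9]
bore [462.9 121.7]
-6.667540546126117 [445.39452337  77.92795816] [[-0.4 -0.3]
 [ 0.   0.8]
 [-0.5 -0. ]
 [ 2.5 -1.4]
 [-1.6  0.9]]
pin1 [ 37.6 -35.3]
pin0 [-38.1 -34.2]
piv [  -0.5 -118.1]
bC1 [ 82.7 132.1]
bC2 [  79.1 -140. ]
bC3 [ -73.5 -137.5]
ledgeR [-53.4  -1.1]
ledgeT [74.3  0.7]
knob [  35.5 -111.5]
pl_rearR? [66.8  0.4]
pl [-46.   14.1]
plL [-37.5 104.9]
plTL [72.9 95.2]
hole0 [-23.2  71.7]
slot [52.6 63.5]
bore [12.3 45.6]
cam in tool [ 0.08132078  0.00027241 -0.18840537] 
 [[-2.50712216e-04 -9.56384047e-01 -2.92112121e-01]
 [ 9.99999924e-01 -1.52135224e-04 -3.60178464e-04]
 [ 3.00028394e-04 -2.92112189e-01  9.56384012e-01]]
```

The enlarged view gives a first fixture pose: yaw about -6.7°, origin about (445, 78) mm. The plate is turned about -6° on the ledge. I'm moving to the far side of the plate to look with the wrist camera.

Emit:
jog_arm(rows=[{"dp": [-49,-33,9],"turn": [0,0,-1.2],"grip": 0.6},{"dp": [-98,-67,19],"turn": [0,0,-2.4],"grip": 0.6},{"dp": [-147,-100,28],"turn": [0,0,-3.6],"grip": 0.6},{"dp": [-196,-133,38],"turn": [0,0,-4.8],"grip": 0.6},{"dp": [-244,-167,48],"turn": [0,0,-6],"grip": 0.6},{"dp": [-293,-200,57],"turn": [0,0,-7.2],"grip": 0.6},{"dp": [-342,-233,67],"turn": [0,0,-8.4],"grip": 0.6},{"dp": [-391,-267,76],"turn": [0,0,-9.6],"grip": 0.6},{"dp": [-440,-300,86],"turn": [0,0,-10.8],"grip": 0.6},{"dp": [-489,-333,95],"turn": [0,0,-11.9],"grip": 0.6}])

```text
time_s: 1.15
position: [0.4981, 0.1969, 0.1152]
tcp_rot: [[-0.993, 0.116, -0.0], [0.116, 0.993, 0.0], [0.0, 0.0, -1.0]]
force: [0.4, 1.2, 0.2]
opening: 0.596
```

Emit:
jog_arm(rows=[{"dp": [0,0,0],"turn": [0,0,0],"grip": 0.6},{"dp": [0,0,0],"turn": [0,0,0],"grip": 0.6},{"dp": [0,0,0],"turn": [0,0,0],"grip": 0.6},{"dp": [0,0,0],"turn": [0,0,0],"grip": 0.6}])

```text
time_s: 1.55
position: [0.496, 0.1999, 0.1157]
tcp_rot: [[-0.993, 0.115, -0.001], [0.115, 0.993, 0.0], [0.001, 0.0, -1.0]]
force: [-0.0, -0.1, -0.6]
opening: 0.6
```

Emit:
jog_arm(rows=[{"dp": [-30,-30,8],"turn": [0,0,0],"grip": 0.6},{"dp": [-50,-60,16],"turn": [0,0,0],"grip": 0.6},{"dp": [-69,-73,16],"turn": [0,0,0],"grip": 0.6},{"dp": [-69,-73,16],"turn": [0,0,0],"grip": 0.6},{"dp": [-69,-73,16],"turn": [0,0,0],"grip": 0.6},{"dp": [-69,-73,16],"turn": [0,0,0],"grip": 0.6}])

```text
time_s: 2.15
position: [0.5556, 0.1197, 0.0997]
tcp_rot: [[-0.993, 0.115, -0.001], [0.115, 0.993, 0.0], [0.001, 0.0, -1.0]]
force: [-0.5, -0.2, 0.1]
opening: 0.606
```

```bash
python3 - <<'E'
from h import *
ci,p,d=grab('wrist'); cv2.imwrite('pics/c_wrist.png',cv2.cvtColor(p,cv2.COLOR_RGB2BGR)); print(bot.read_state()['position'],ci['position'])
E
```

```text
[0.55576554 0.11964655 0.09972831] [0.47530734 0.12949846 0.28832629]
```

View pics/c_wrist.png

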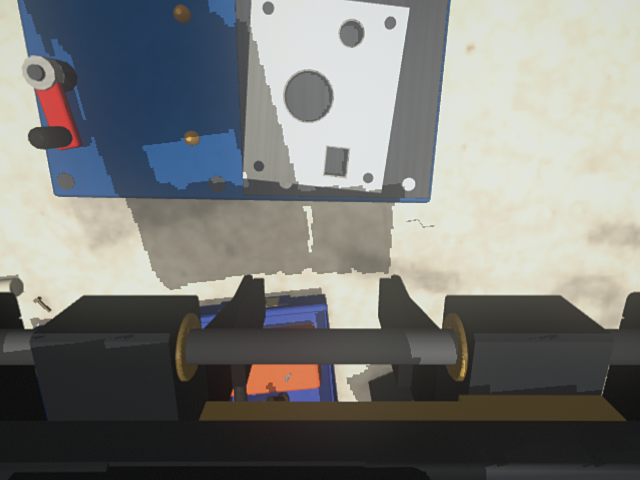

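The wrist view shows pins at (181,13) and (192,138), the pivot at (38,71), the knob top at about (50,137), and the plate with bore at (308,96), hole (351,33) and slot (337,161).

```bash
python3 - <<'E'
from h import *
c=dict(load('wrist')); crop(c,0,0,270,210,2.9,'pics/d1.png');crop(c,230,0,460,210,2.8,'pics/d2.png')
E
```

```text
(no output)
```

View pics/d1.png

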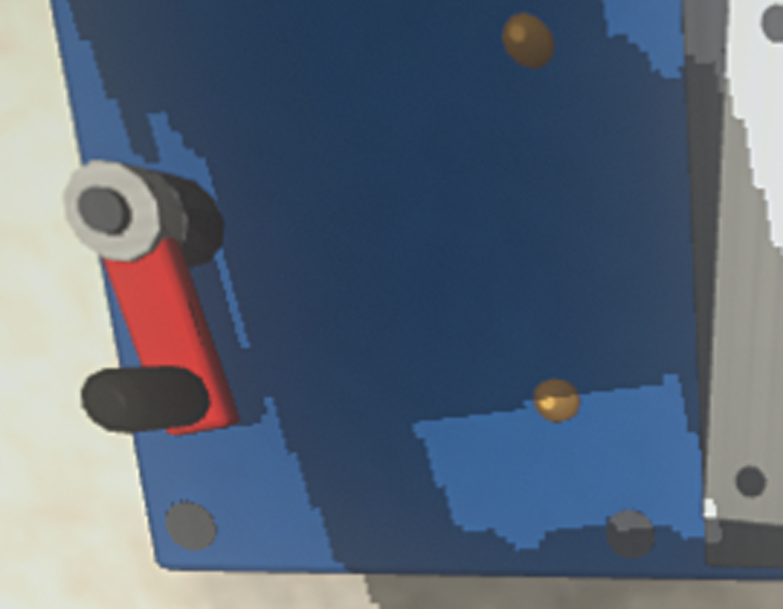

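View pics/d2.png

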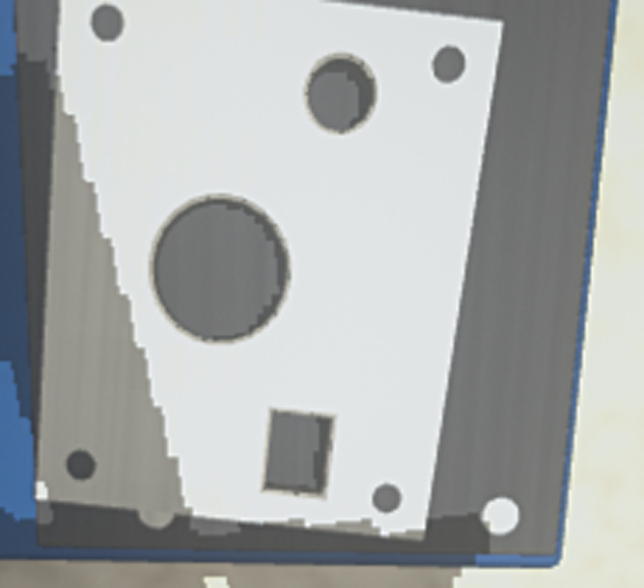

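```bash
cat >> h.py <<'E'
def fit(A,B):
    A=np.array(A,float);B=np.array(B,float);a=A-A.mean(0);b=B-B.mean(0);th=np.arctan2((a[:,0]*b[:,1]-a[:,1]*b[:,0]).sum(),(a*b).sum())
    R=np.array([[np.cos(th),-np.sin(th)],[np.sin(th),np.cos(th)]]);t=B.mean(0)-R@A.mean(0);return th,R,t
E
python3 - <<'E'
from h import *
c=dict(load('wrist'))
for n,u,v in [('knob',37,138),('piv',36,72),('plate',290,50),('ledge',420,50),('bed',120,60),('bench',500,100)]: print(n,at_d(c,u,v).round(4))
z0=at_d(c,36,72)[2]
L=[('pin0',179,11.6,.021,(-38,-35)),('pin1',189.4,136.7,.021,(38,-35)),('piv',36,72.4,z0,(0,-118)),('ledgeE',243.5,187.5,.022,None),('ledge2',236,22,.022,None),('knob',37,137.7,.0585,None),
('baseCorner',55,194.5,.012,None)]
W={l[0]:at_z(c,*l[1:4])[:2]*1e3 for l in L}
ks=[l for l in L if l[4]]
th,R,t=fit([l[4] for l in ks],[W[l[0]] for l in ks])
print(np.degrees(th),t)
for k in W: print(k,W[k].round(1),((W[k]-t)@R).round(1))
k=(W['knob']-t)@R-[0,-118]; print('latch',np.arctan2(k[1],k[0]))
H=[('hole',340,93,(-38,14)),('slot',299,452,(38,14)),('bore',221,269,(0,-8))]
P=[(at_z(c,230+h[1]/2.8,h[2]/2.8,.034)[:2]*1e3-t)@R for h in H]
th2,R2,t2=fit([h[3] for h in H],P);print('plate in fixture',th2,t2,np.array(P).round(1))
np.savez('fix.npz',th=th,R=R,t=t)
E
```

```text
knob [ 0.4695 -0.0344  0.058 ]
piv [ 0.4318 -0.0371  0.0374]
plate [0.4364 0.1151 0.0333]
ledge [0.4438 0.1958 0.0198]
bed [0.426  0.0015 0.0093]
bench [ 0.4801  0.2555 -0.001 ]
-7.317586335317062 [446.91950134  79.85477127]
pin0 [405.6  49.9] [-37.2 -34.9]
pin1 [479.3  40.3] [ 37.1 -35.1]
piv [432.  -37.1] [ 1.000e-01 -1.179e+02]
ledgeE [517.   70.5] [70.7 -0.4]
ledge2 [415.4  83.7] [-31.8  -0.2]
knob [469.3 -34. ] [  36.7 -110.1]
baseCorner [508.1 -67.3] [  79.4 -138.1]
latch 0.21306621250582655
plate in fixture -0.09201777601677046 [11.85827105 52.81788844] [[-24.3  70.1]
 [ 50.7  63.2]
 [ 11.   45.1]]
```

The plate sits at about (+12, +53) mm, -0.09 rad in the fixture, and the latch is at about 0.2 rad. Next I lower beyond the far side and push toward the fence with both open fingertips.

Emit:
jog_arm(rows=[{"dp": [0,0,35],"turn": [0,0,0.5],"grip": 0.6},{"dp": [0,0,62],"turn": [0,0,0.5],"grip": 0.6},{"dp": [0,0,62],"turn": [0,0,0.5],"grip": 0.6},{"dp": [8,0,62],"turn": [0,0,0.5],"grip": 0.6},{"dp": [14,0,62],"turn": [0,0,0.5],"grip": 0.6},{"dp": [18,0,62],"turn": [0,0,0.5],"grip": 0.6},{"dp": [21,0,62],"turn": [0,0,0.5],"grip": 0.6},{"dp": [24,0,62],"turn": [0,0,0.5],"grip": 0.6},{"dp": [27,0,62],"turn": [0,0,0.5],"grip": 0.6},{"dp": [30,0,62],"turn": [0,0,0.5],"grip": 0.6}])

```text
time_s: 3.2
position: [0.5274, 0.1216, 0.0378]
tcp_rot: [[-0.992, 0.126, 0.0], [0.126, 0.992, -0.0], [-0.0, 0.0, -1.0]]
force: [0.0, -0.6, -0.6]
opening: 0.601
```

```bash
python3 - <<'E'
from h import *
ci,p,d=grab('wrist'); cv2.imwrite('pics/e_wrist.png',cv2.cvtColor(p,cv2.COLOR_RGB2BGR)); s=bot.read_state(); print(s['position'],s['force'],ci['position'])
E
```

```text
[0.52654294 0.12163139 0.03762215] [-0.42642292  0.19565229 -0.10452155] [0.44683432 0.13228065 0.22627478]
```

View pics/e_wrist.png

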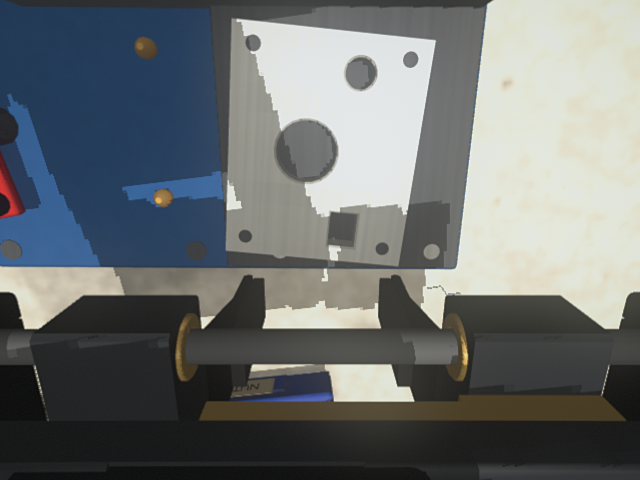

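```bash
python3 - <<'E'
from h import *
c=dict(load('wrist')); s=bot.read_state();T=s['tcp_rot']
for u,v in [(242,277),(263,277),(381,277),(400,277)]:
    for z in(.0266,.035): print(u,z,((at_z(c,u,v,z)-s['position'])@T*1e3).round(1))
    print('d',((at_d(c,u,v+3)-s['position'])@T*1e3).round(1))
for u,v in[(226,250),(399,265)]: print('plate edge',((at_z(c,u,v,.034)-s['position'])@T*1e3).round(1))
E
```

```text
242 0.0266 [ -6.5 -43.7  11. ]
242 0.035 [ -2.8 -41.8   2.6]
d [ 10.7 -34.3 -31.6]
263 0.0266 [ -6.5 -32.   11. ]
263 0.035 [ -2.8 -30.6   2.6]
d [  9.7 -25.5 -29.4]
381 0.0266 [-6.5 33.7 11. ]
381 0.035 [-2.8 32.3  2.6]
d [  9.6  27.1 -29.1]
400 0.0266 [-6.5 44.3 11. ]
400 0.035 [-2.8 42.5  2.6]
d [ 11.2  34.8 -32.7]
plate edge [ 12.1 -49.5   3.6]
plate edge [ 3.7 41.8  3.6]
```

```bash
python3 - <<'E'
from h import *
c=dict(load('wrist'))
L=[('pin0',145,46.5,.021,(-38,-35)),('pin1',161.5,196,.021,(38,-35))]
W=[at_z(c,*l[1:4])[:2]*1e3 for l in L]
th,R,t=fit([l[4] for l in L],W);print(np.degrees(th),t, np.linalg.norm(W[0]-W[1]))
H=[('hole',361,73,(-38,14)),('slot',342.5,229.5,(38,14)),('bore',306.5,150.5,(0,-8))]
for R_,t_ in ((R,t),(np.load('fix.npz')['R'],np.load('fix.npz')['t'])):
    P=[(at_z(c,h[1],h[2],.034)[:2]*1e3-t_)@R_ for h in H]
    th2,R2,t2=fit([h[3] for h in H],P);print('plate in fixture',th2,t2)
    s=bot.read_state();print('tcp fix',(s['position'][:2]*1e3-t_)@R_)
E
python3 - <<'E'
from h import *
c=dict(load('wrist')); crop(c,200,190,470,300,2.9,'pics/e2.png')
E
```

```text
-7.993348790800594 [446.61062343  81.62728017] 73.03325454358281
plate in fixture -0.08567997989301922 [11.25522176 51.09896911]
tcp fix [73.59281818 50.73068281]
plate in fixture -0.09747425970256839 [11.32497551 52.68140195]
tcp fix [73.65389267 51.57793127]
```

View pics/e2.png

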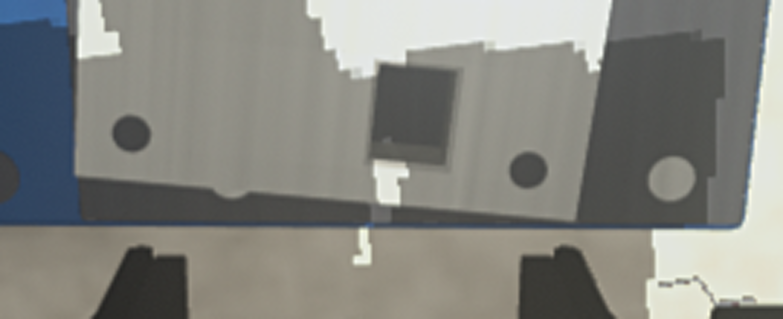

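```bash
python3 - <<'E'
from h import *
c=dict(load('wrist')); s=bot.read_state();T=s['tcp_rot'];p0=s['position']
for x in(-9.5,0,9.5):
  for z in (11,0,-8,-30): print(x,z,np.round(proj(c,p0+T@np.array([x,30,z])/1e3),0))
d=c['d']
for v in range(270,340,8): print(v,[((at_d(c,u,v)-p0)@T*1e3).round(0).tolist() for u in (384,392,400)])
E
```

```text
-9.5 11 [374. 282.]
-9.5 0 [377. 291.]
-9.5 -8 [379. 297.]
-9.5 -30 [386. 319.]
0 11 [375. 266.]
0 0 [378. 274.]
0 -8 [380. 280.]
0 -30 [387. 300.]
9.5 11 [375. 250.]
9.5 0 [378. 257.]
9.5 -8 [381. 263.]
9.5 -30 [388. 281.]
270 [[-14.0, 40.0, 39.0], [-14.0, 45.0, 38.0], [-14.0, 50.0, 39.0]]
278 [[10.0, 29.0, -27.0], [11.0, 32.0, -29.0], [11.0, 35.0, -30.0]]
286 [[10.0, 27.0, -36.0], [10.0, 31.0, -36.0], [11.0, 34.0, -39.0]]
294 [[8.0, 27.0, -41.0], [9.0, 30.0, -42.0], [11.0, 32.0, -46.0]]
302 [[5.0, 27.0, -41.0], [10.0, 28.0, -52.0], [9.0, 32.0, -50.0]]
310 [[2.0, 27.0, -43.0], [9.0, 27.0, -56.0], [10.0, 30.0, -57.0]]
318 [[-1.0, 27.0, -44.0], [6.0, 28.0, -56.0], [10.0, 29.0, -63.0]]
326 [[-4.0, 27.0, -45.0], [3.0, 27.0, -57.0], [10.0, 28.0, -69.0]]
334 [[33.0, 15.0, -111.0], [32.0, 17.0, -110.0], [34.0, 18.0, -113.0]]
```

```bash
python3 - <<'E'
from h import *
c=dict(load('side'))
for z in(.184,.195,.222,.25): print(z,np.round(proj(c,[.199,.592,z]),0))
ci,p,d=grab('side'); cv2.imwrite('pics/f_side.png',cv2.resize(cv2.cvtColor(p,cv2.COLOR_RGB2BGR)[180:360,220:460],None,fx=3.3,fy=3.3,interpolation=cv2.INTER_CUBIC))
c=dict(load('side'));s=bot.read_state();T=s['tcp_rot'];p0=s['position']
for y in (30,-30):
  for z in(11,0,-27): print(y,z,((np.array(proj(c,p0+T@np.array([0,y,z])/1e3))-[220,180])*3.3).round(0))
E
```

```text
0.184 [397. 378.]
0.195 [398. 370.]
0.222 [399. 350.]
0.25 [400. 329.]
30 11 [212. 330.]
30 0 [212. 316.]
30 -27 [210. 281.]
-30 11 [255. 294.]
-30 0 [254. 280.]
-30 -27 [253. 246.]
```

View pics/f_side.png

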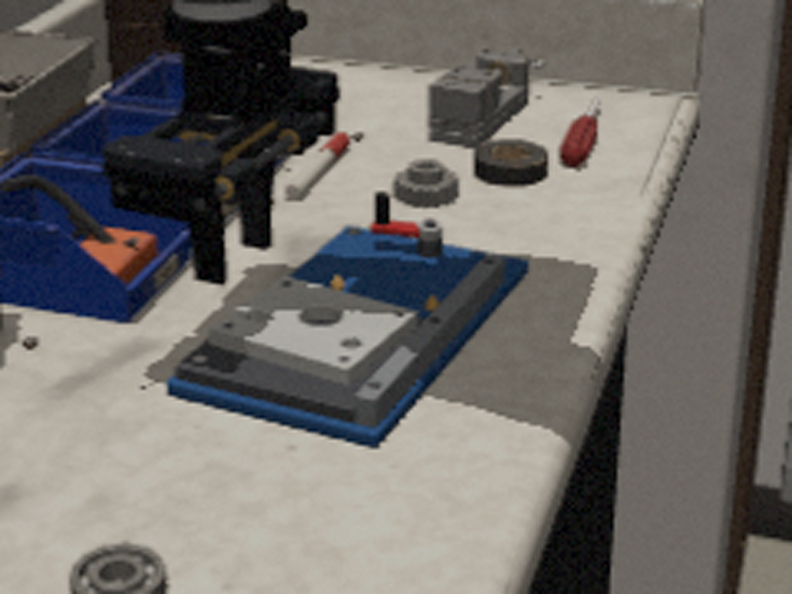

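The fingers seen in both the wrist and side views end about 38 mm short of the stated TCP: the tip is at (210,281) in the side crop, where I expected (212,330). The plate hasn't moved. So the real tip height is about TCP z + 27 mm. I'll back off, lower partway and recheck.

Emit:
jog_arm(rows=[{"dp": [-10,0,0],"turn": [0,0,0],"grip": 0.6},{"dp": [-20,0,0],"turn": [0,0,0],"grip": 0.6},{"dp": [-20,0,10],"turn": [0,0,0],"grip": 0.6},{"dp": [-20,0,18],"turn": [0,0,0],"grip": 0.6},{"dp": [-20,0,22],"turn": [0,0,0],"grip": 0.6},{"dp": [-20,0,22],"turn": [0,0,0],"grip": 0.6},{"dp": [-20,0,22],"turn": [0,0,0],"grip": 0.6}])

```text
time_s: 4.0
position: [0.5468, 0.1191, 0.0152]
tcp_rot: [[-0.992, 0.125, -0.001], [0.125, 0.992, -0.0], [0.001, -0.0, -1.0]]
force: [0.0, -0.4, 0.4]
opening: 0.597
```

```bash
cat > tip.py <<'E'
from h import *
import sys
ci,p,d=grab('wrist');ci2,p2,d2=grab('side');s=bot.read_state();T=s['tcp_rot'];p0=s['position'];print(s['time_s'],p0.round(4),s['force'].round(1))
c=dict(load('wrist'))
for u in (250,390):
  for v in range(264,290,3): print(u,v,((at_d(c,u,v)-p0)@T*1e3).round(0).tolist(), at_d(c,u,v)[2].round(4))
cv2.imwrite(f'pics/{sys.argv[1]}_w.png',cv2.cvtColor(p,cv2.COLOR_RGB2BGR))
cv2.imwrite(f'pics/{sys.argv[1]}_s.png',cv2.resize(cv2.cvtColor(p2,cv2.COLOR_RGB2BGR)[210:320,240:400],None,fx=5,fy=5,interpolation=cv2.INTER_CUBIC))
c=dict(load('side'))
for y in (30,-30):
  for z in(11,0,-27): print(y,z,((np.array(proj(c,p0+T@np.array([0,y,z])/1e3))-[240,210])*5).round(0))
E
python3 tip.py g
```

```text
4.1 [0.5473 0.1191 0.0157] [ 0.4 -0.4  0.5]
250 264 [0.0, -40.0, 18.0] -0.0021
250 267 [-1.0, -40.0, 16.0] -0.0004
250 270 [-3.0, -40.0, 16.0] -0.0005
250 273 [-5.0, -40.0, 17.0] -0.0009
250 276 [13.0, -31.0, -28.0] 0.0438
250 279 [13.0, -31.0, -32.0] 0.0475
250 282 [13.0, -30.0, -35.0] 0.0509
250 285 [11.0, -30.0, -35.0] 0.0504
250 288 [11.0, -30.0, -37.0] 0.0527
390 264 [1.0, 39.0, 17.0] -0.0009
390 267 [-1.0, 39.0, 17.0] -0.0011
390 270 [-3.0, 39.0, 17.0] -0.0013
390 273 [-5.0, 39.0, 16.0] -0.0007
390 276 [-7.0, 40.0, 17.0] -0.0017
390 279 [11.0, 31.0, -27.0] 0.0428
390 282 [11.0, 31.0, -32.0] 0.0473
390 285 [11.0, 30.0, -34.0] 0.0492
390 288 [11.0, 30.0, -37.0] 0.0531
30 11 [185. 384.]
30 0 [184. 363.]
30 -27 [180. 310.]
-30 11 [250. 328.]
-30 0 [249. 307.]
-30 -27 [246. 256.]
```

View pics/g_s.png

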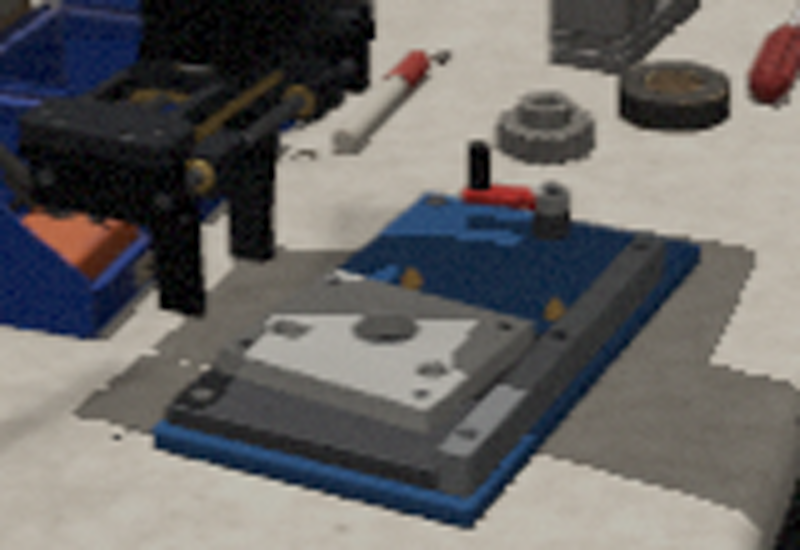

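The side view confirms it: the finger ends at (180,310), so the tip is about 43 mm above the bench now. I'll lower another 16 mm (tip about 27 mm) and push.

Emit:
jog_arm(rows=[{"dp": [0,0,10],"turn": [0,0,0],"grip": 0.6},{"dp": [0,0,16],"turn": [0,0,0],"grip": 0.6},{"dp": [0,0,16],"turn": [0,0,0],"grip": 0.6},{"dp": [5,0,16],"turn": [0,0,0],"grip": 0.6},{"dp": [10,0,16],"turn": [0,0,0],"grip": 0.6},{"dp": [14,0,16],"turn": [0,0,0],"grip": 0.6},{"dp": [17,0,16],"turn": [0,0,0],"grip": 0.6},{"dp": [20,0,16],"turn": [0,0,0],"grip": 0.6},{"dp": [22,0,16],"turn": [0,0,0],"grip": 0.6}])

```text
time_s: 5.0
position: [0.5259, 0.122, -0.0001]
tcp_rot: [[-0.992, 0.126, 0.001], [0.126, 0.992, 0.0], [-0.001, 0.0, -1.0]]
force: [2.0, 1.6, 0.1]
opening: 0.6
```

```bash
python3 tip.py i | head -1
```

```text
5.1 [ 5.254e-01  1.219e-01 -2.000e-04] [0.7 0.7 0.6]
```

View pics/i_w.png

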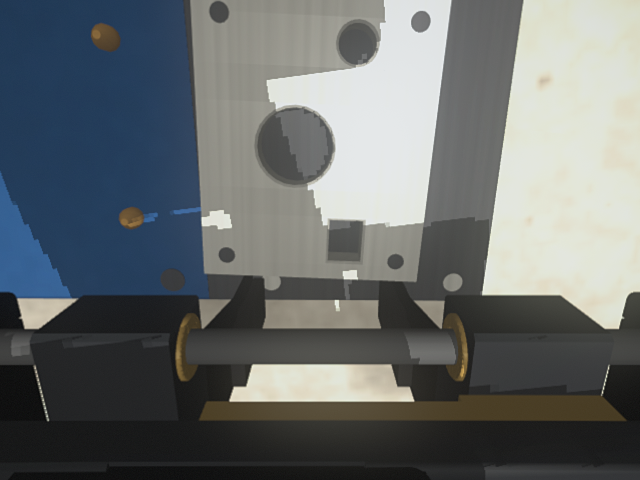

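View pics/i_s.png

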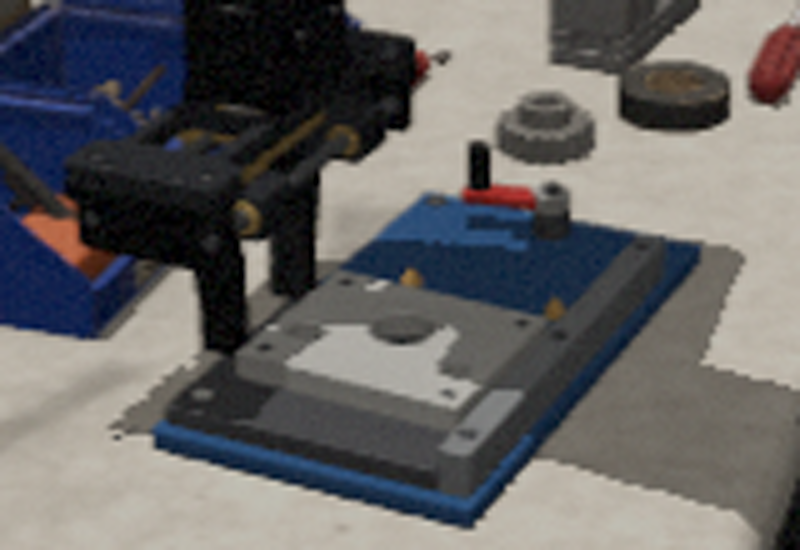

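The plate is being pushed and squaring up: the far edge is now at rows 275–281 in the wrist view. I continue in small steps and watch the force.

Emit:
jog_arm(rows=[{"dp": [2,0,0],"turn": [0,0,0],"grip": 0.6},{"dp": [4,0,0],"turn": [0,0,0],"grip": 0.6},{"dp": [5.5,0,0],"turn": [0,0,0],"grip": 0.6},{"dp": [7,0,0],"turn": [0,0,0],"grip": 0.6},{"dp": [7,0,0],"turn": [0,0,0],"grip": 0.6}])

```text
time_s: 5.6
position: [0.5196, 0.1227, -0.0002]
tcp_rot: [[-0.992, 0.126, 0.002], [0.126, 0.992, 0.0], [-0.002, 0.0, -1.0]]
force: [3.5, 1.2, 0.1]
opening: 0.599
```

Emit:
jog_arm(rows=[{"dp": [1,0,0],"turn": [0,0,0],"grip": 0.6},{"dp": [1,0,0],"turn": [0,0,0],"grip": 0.6}])

```text
time_s: 5.8
position: [0.5196, 0.1227, -0.0001]
tcp_rot: [[-0.992, 0.126, 0.004], [0.126, 0.992, -0.0], [-0.004, 0.001, -1.0]]
force: [5.2, 0.1, -0.3]
opening: 0.601
```

Emit:
jog_arm(rows=[{"dp": [1,0,0],"turn": [0,0,0],"grip": 0.6},{"dp": [1,0,0],"turn": [0,0,0],"grip": 0.6}])

```text
time_s: 6.0
position: [0.5196, 0.1227, -0.0]
tcp_rot: [[-0.992, 0.126, 0.006], [0.126, 0.992, -0.0], [-0.006, 0.001, -1.0]]
force: [5.2, -0.2, -1.7]
opening: 0.598
```

```bash
python3 tip.py j | head -1
```

```text
6.1 [ 5.196e-01  1.227e-01 -1.000e-04] [ 6.3 -0.2 -1.8]
```

View pics/j_w.png

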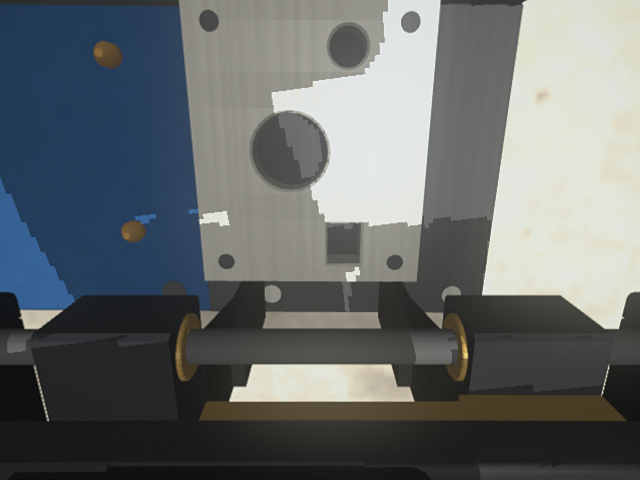

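View pics/j_s.png

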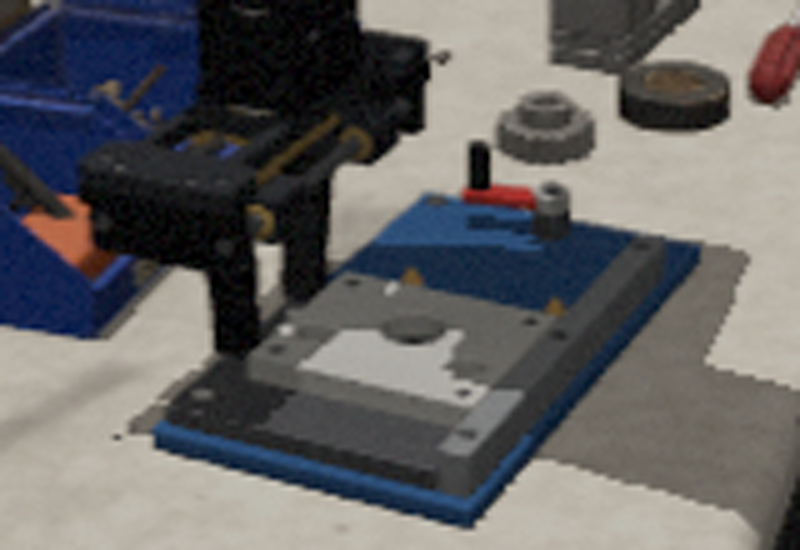

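```bash
python3 - <<'E'
from h import *
c=dict(load('wrist')); crop(c,90,0,250,130,4.5,'pics/j1.png');crop(c,90,130,250,260,4.5,'pics/j2.png')
crop(c,240,0,400,130,4.5,'pics/j3.png')
L=[('pin0',104.5,52,.021,(-38,-35)),('pin1',131,230.5,.021,(38,-35))]
W=[at_z(c,*l[1:4])[:2]*1e3 for l in L]
th,R,t=fit([l[4] for l in L],W);print(np.degrees(th),t, np.linalg.norm(W[0]-W[1]))
H=[('hole',348,46,(-38,14)),('slot',343.5,242.5,(38,14)),('bore',290,150.5,(0,-8))]
P=[(at_z(c,h[1],h[2],.034)[:2]*1e3-t)@R for h in H]
th2,R2,t2=fit([h[3] for h in H],P);print('plate in fixture',th2,t2,np.linalg.norm(P[0]-P[1]),P)
E
```

```text
-7.573111695193574 [446.16080949  81.94156839] 73.16472993288389
plate in fixture -0.00048213527228719867 [-0.16407334 45.75551367] 74.82756714948354 [array([-37.47639235,  59.60185198]), array([37.35113856, 59.67548885]), array([-0.35732352, 37.98919784])]
```

View pics/j1.png

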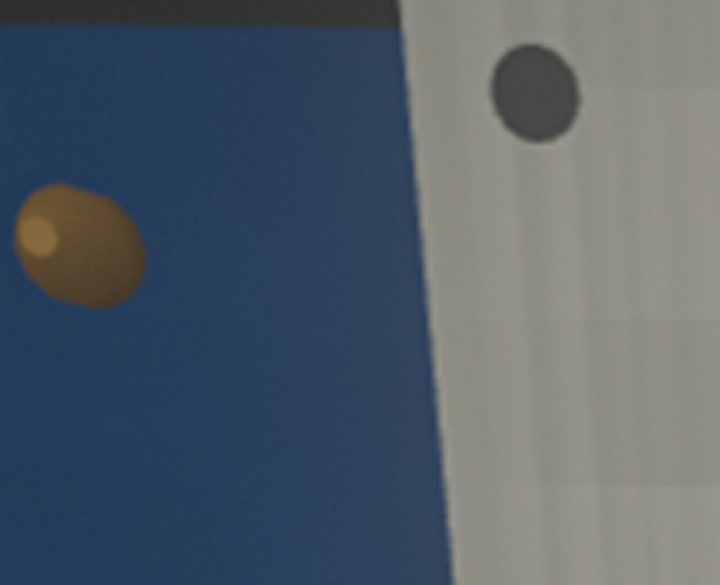

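View pics/j3.png

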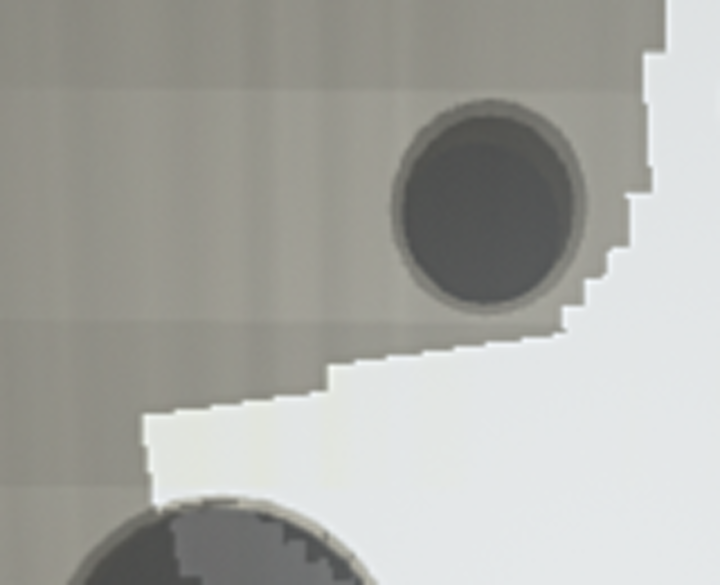

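The plate is flush with the fence: angle about 0, x about 0 to -1, with the arm stalled at ~6 N. I retreat, rise, and turn 90° to go behind the plate's +y edge.

Emit:
jog_arm(rows=[{"dp": [-6,0,0],"turn": [0,0,0],"grip": 0.6},{"dp": [-12,0,0],"turn": [0,0,0],"grip": 0.6},{"dp": [-12,0,-20],"turn": [0,0,0],"grip": 0.6},{"dp": [-12,0,-40],"turn": [0,0,0],"grip": 0.6},{"dp": [-12,15,-50],"turn": [0,0,8],"grip": 0.6},{"dp": [-5,30,-50],"turn": [0,0,16],"grip": 0.6},{"dp": [5,45,-50],"turn": [0,0,24],"grip": 0.6},{"dp": [15,58,-50],"turn": [0,0,32],"grip": 0.6},{"dp": [25,70,-50],"turn": [0,0,40],"grip": 0.6},{"dp": [35,80,-50],"turn": [0,0,48],"grip": 0.6}])

```text
time_s: 7.1
position: [0.4897, 0.207, 0.0491]
tcp_rot: [[-0.566, 0.824, -0.004], [0.824, 0.566, -0.001], [0.002, -0.004, -1.0]]
force: [-0.1, 0.4, -0.6]
opening: 0.602
```

Emit:
jog_arm(rows=[{"dp": [3,-6,0],"turn": [0,0,8.4],"grip": 0.6},{"dp": [6,-12,0],"turn": [0,0,16.8],"grip": 0.6},{"dp": [10,-18,0],"turn": [0,0,25.2],"grip": 0.6},{"dp": [15,-25,0],"turn": [0,0,33.6],"grip": 0.6},{"dp": [15,-25,0],"turn": [0,0,41.7],"grip": 0.6},{"dp": [15,-25,0],"turn": [0,0,41.7],"grip": 0.6},{"dp": [15,-25,0],"turn": [0,0,41.7],"grip": 0.6},{"dp": [15,-25,0],"turn": [0,0,41.7],"grip": 0.6}])

```text
time_s: 7.9
position: [0.4625, 0.2047, 0.0494]
tcp_rot: [[0.118, 0.993, -0.001], [0.993, -0.118, -0.0], [-0.0, -0.001, -1.0]]
force: [0.4, 0.6, -0.2]
opening: 0.599
```

```bash
python3 tip.py k | head -1; python3 -c "
from rig import bot;print(bot.read_state()['tcp_rot'].round(4))"
```

```text
8.0 [0.4627 0.2047 0.0495] [-0.5 -0.5 -0.3]
[[ 1.191e-01  9.929e-01 -5.000e-04]
 [ 9.929e-01 -1.191e-01 -1.000e-04]
 [-2.000e-04 -5.000e-04 -1.000e+00]]
```

View pics/k_w.png

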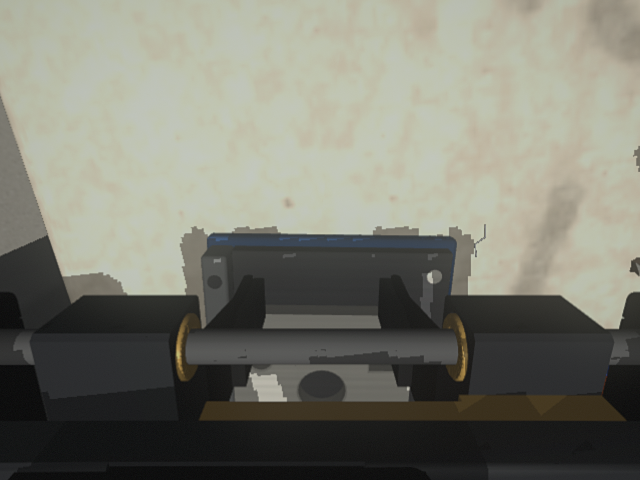

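View pics/k_s.png

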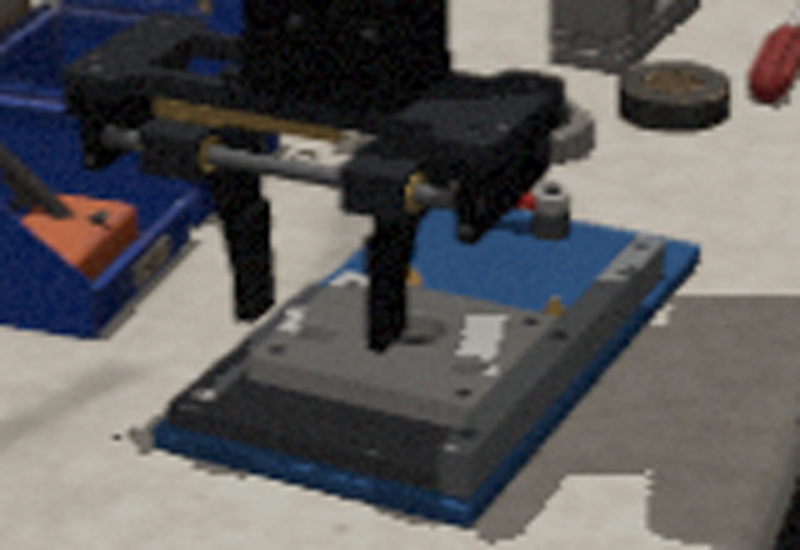

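The fingers stand over the ledge behind the plate: side-view tips at (255,318) and (380,345), plate rear edge at (450,400). I lower them and start the slide.

Emit:
jog_arm(rows=[{"dp": [0,0,25],"turn": [0,0,0.4],"grip": 0.6},{"dp": [0,0,45],"turn": [0,0,0.4],"grip": 0.6},{"dp": [0,0,50],"turn": [0,0,0.4],"grip": 0.6},{"dp": [0,0,50],"turn": [0,0,0.4],"grip": 0.6},{"dp": [-8,0,50],"turn": [0,0,0.4],"grip": 0.6},{"dp": [-14,0,50],"turn": [0,0,0.4],"grip": 0.6},{"dp": [-18,0,50],"turn": [0,0,0.4],"grip": 0.6},{"dp": [-22,0,50],"turn": [0,0,0.4],"grip": 0.6},{"dp": [-26,0,50],"turn": [0,0,0.4],"grip": 0.6},{"dp": [-30,0,50],"turn": [0,0,0.4],"grip": 0.6}])

```text
time_s: 9.0
position: [0.4599, 0.1751, 0.0001]
tcp_rot: [[0.128, 0.992, 0.002], [0.992, -0.128, 0.001], [0.001, 0.002, -1.0]]
force: [0.5, 3.8, 2.2]
opening: 0.598
```

```bash
python3 tip.py l | head -1
```

```text
9.1 [ 4.594e-01  1.745e-01 -2.000e-04] [ 1.1 -0.3 -0.5]
```

View pics/l_s.png

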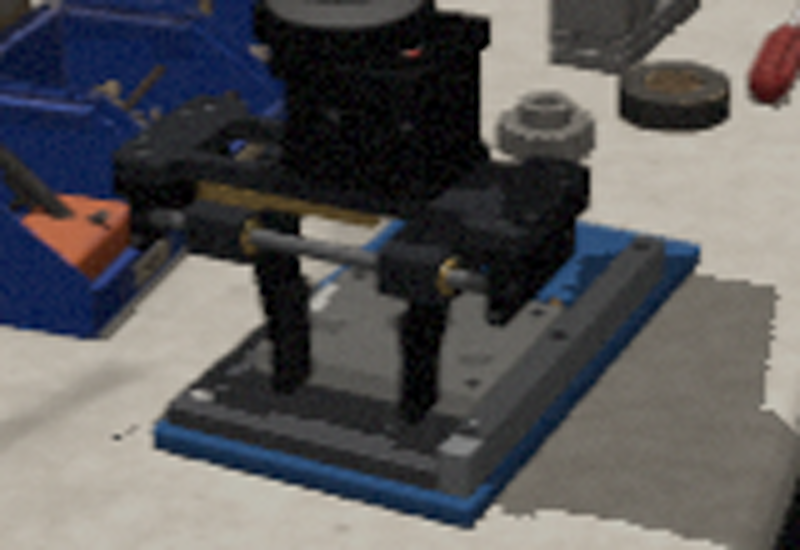

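View pics/l_w.png

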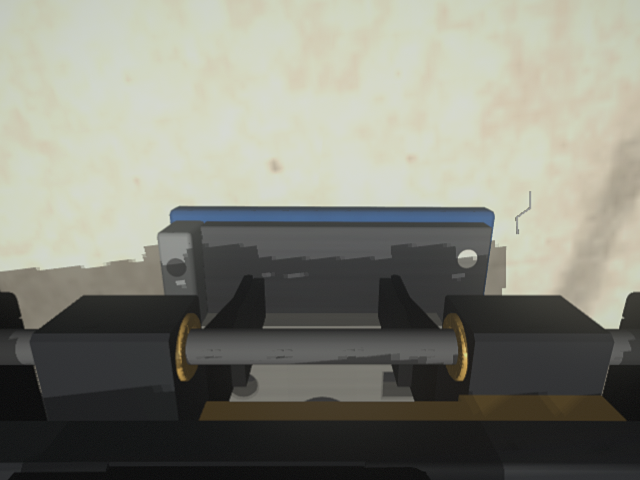

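Contact has started: the fingers are at the plate's rear face (wrist view row ~320) with the fence parallel on the left. Continuing the slide.

Emit:
jog_arm(rows=[{"dp": [-6,0,0],"turn": [0,0,0],"grip": 0.6},{"dp": [-12,0,0],"turn": [0,0,0],"grip": 0.6},{"dp": [-18,0,0],"turn": [0,0,0],"grip": 0.6},{"dp": [-24,0,0],"turn": [0,0,0],"grip": 0.6},{"dp": [-30,0,0],"turn": [0,0,0],"grip": 0.6},{"dp": [-36,0,0],"turn": [0,0,0],"grip": 0.6},{"dp": [-42,0,0],"turn": [0,0,0],"grip": 0.6},{"dp": [-48,0,0],"turn": [0,0,0],"grip": 0.6},{"dp": [-54,0,0],"turn": [0,0,0],"grip": 0.6},{"dp": [-60,0,0],"turn": [0,0,0],"grip": 0.6}])

```text
time_s: 10.1
position: [0.4512, 0.1149, -0.0005]
tcp_rot: [[0.127, 0.992, -0.001], [0.992, -0.127, -0.0], [-0.0, -0.001, -1.0]]
force: [1.1, 1.4, 0.8]
opening: 0.602
```

```bash
python3 tip.py m | head -1; python3 - <<'E'
from h import *
ci,p,d=grab('top'); crop(dict(load('top')),235,200,375,295,5.7,'pics/m_t.png')
E
```

```text
10.2 [ 0.4508  0.1145 -0.0006] [-1.3 -0.1  0.5]
```

View pics/m_s.png

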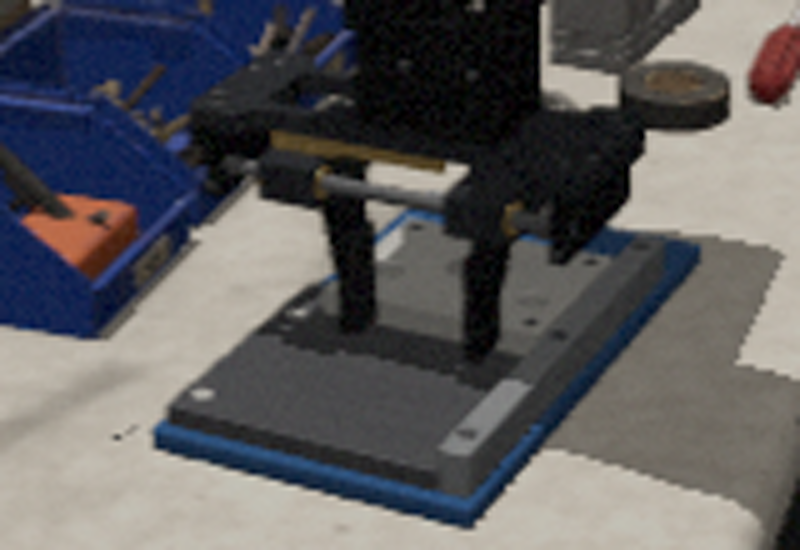

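View pics/m_w.png

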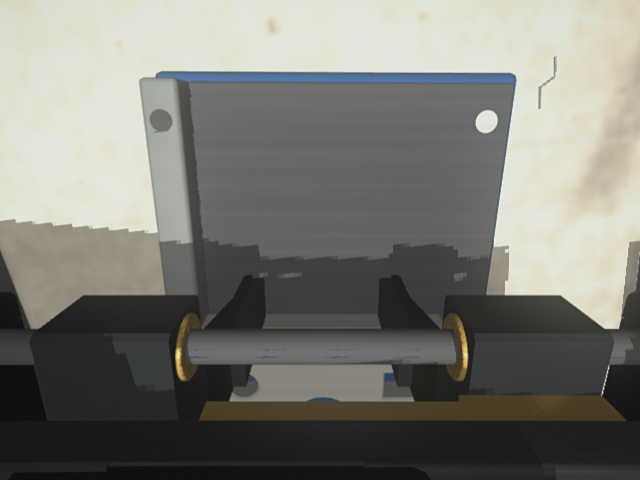

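View pics/m_t.png

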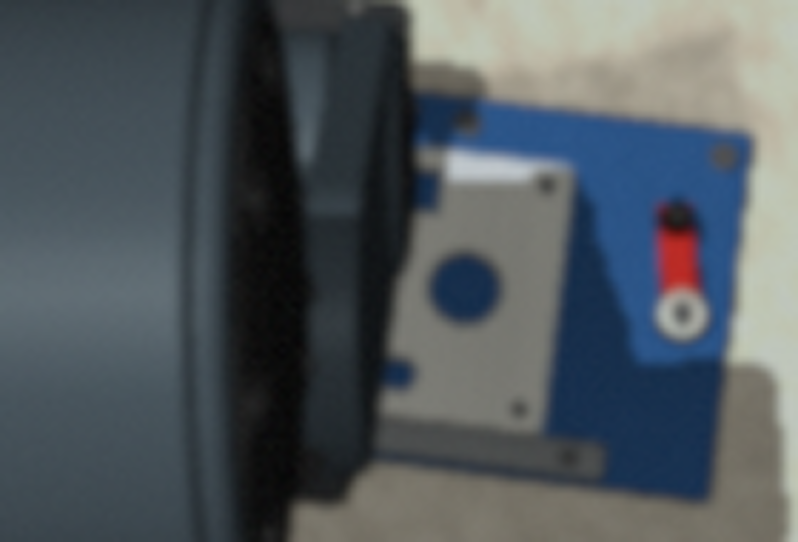

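In the top view the slot is at about (425,190) and the hole at (399,374). The pins are at (491,202) and (467,384), so ~27 mm remain and the plate is parallel to the fence. I go 20 mm, then creep.

Emit:
jog_arm(rows=[{"dp": [-5,0,0],"turn": [0,0,0],"grip": 0.6},{"dp": [-10,0,0],"turn": [0,0,0],"grip": 0.6},{"dp": [-15,0,0],"turn": [0,0,0],"grip": 0.6},{"dp": [-18,0,0],"turn": [0,0,0],"grip": 0.6},{"dp": [-21,0,0],"turn": [0,0,0],"grip": 0.6},{"dp": [-21,0,0],"turn": [0,0,0],"grip": 0.6}])

```text
time_s: 10.85
position: [0.4488, 0.0942, -0.0004]
tcp_rot: [[0.127, 0.992, -0.0], [0.992, -0.127, -0.0], [-0.0, -0.0, -1.0]]
force: [-0.9, 0.5, 1.3]
opening: 0.596
```

```bash
cat > tv.py <<'E'
from h import *
import sys
ci,p,d=grab('top'); c=dict(load('top'));crop(c,235,200,375,295,5.7,f'pics/{sys.argv[1]}_t.png')
s=bot.read_state();print(s['time_s'],s['position'].round(4),s['force'].round(1))
E
python3 tv.py n;python3 tip.py n|head -1
```

```text
10.9 [ 4.487e-01  9.430e-02 -4.000e-04] [0.1 0.2 0.1]
11.0 [ 4.488e-01  9.450e-02 -4.000e-04] [-0.3  0.3  0.5]
```

View pics/n_t.png

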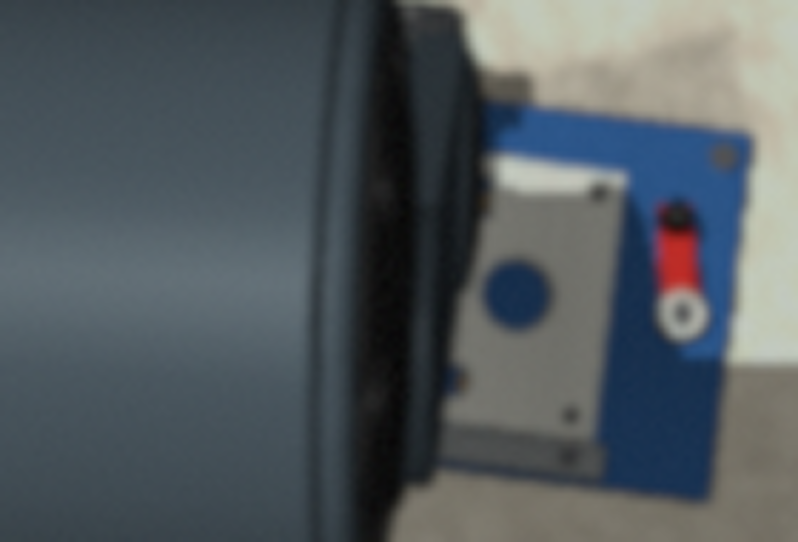

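View pics/n_s.png

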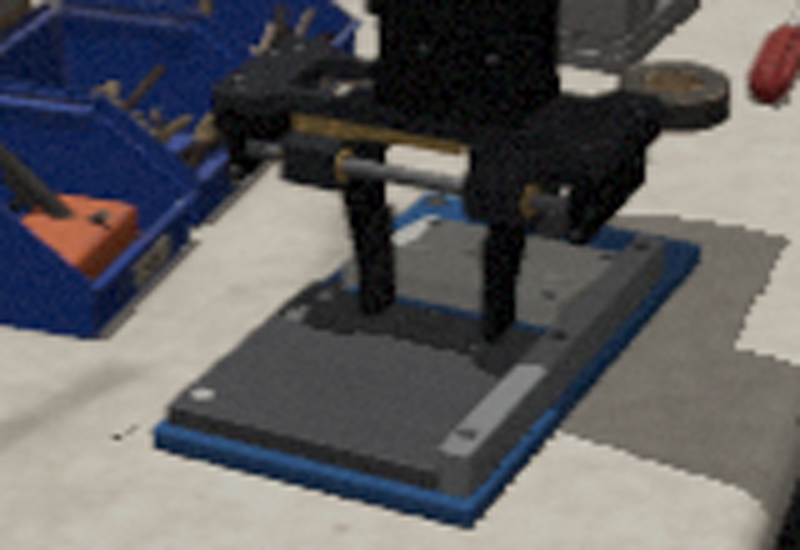

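```bash
python3 - <<'E'
from h import *
c=dict(load('side')); crop(c,295,245,375,290,10,'pics/n2.png')
c=dict(load('wrist')); crop(c,190,230,460,420,2.9,'pics/n3.png')
E
```

```text
(no output)
```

View pics/n2.png

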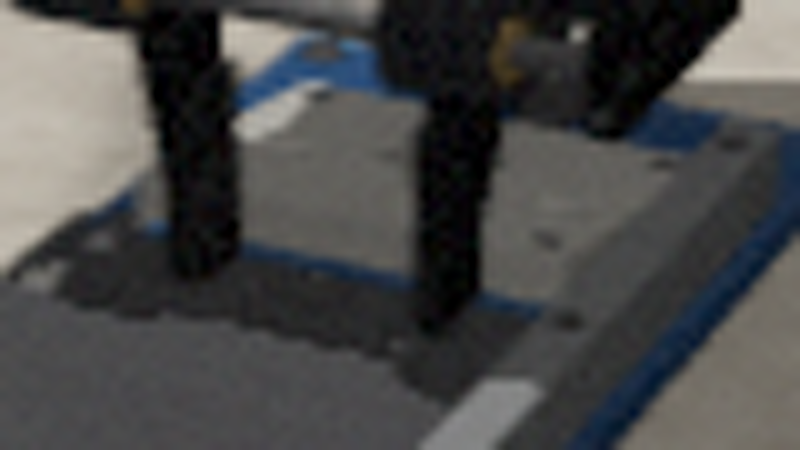

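View pics/n3.png

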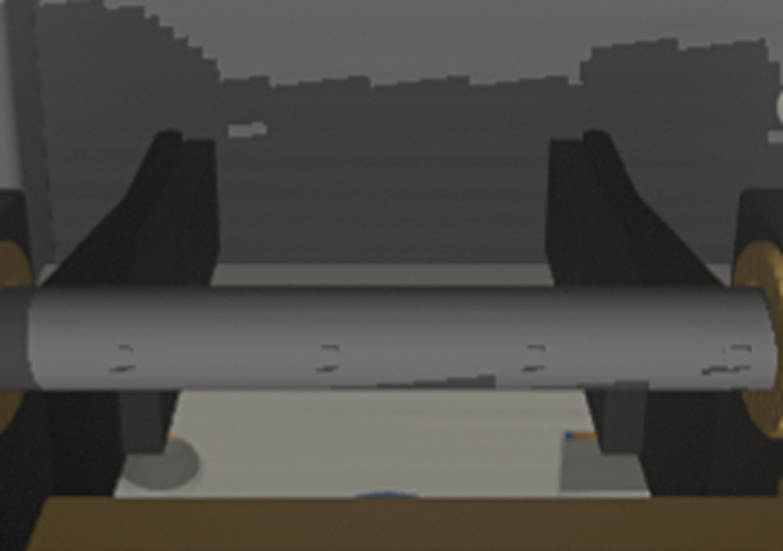

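```bash
python3 - <<'E'
from h import *
c=dict(load('top')); F=np.load('fix.npz')
for x,y in [(560,240),(560,350),(590,210),(520,380),(640,420),(690,440),(650,180),(548,455)]:
    print(x,y,at_d(c,235+x/5.7,200+y/5.7).round(4))
for n,x,y in [('bore',516,293),('c1',628,172),('c2',600,437)]:
  for z in(.024,.034): print(n,z,((at_z(c,235+x/5.7,200+y/5.7,z)[:2]*1e3-F['t'])@F['R']).round(1))
w=dict(load('wrist'))
for u,v in [(250+60,365),(320,325),(320,322),(320,310),(280,290)]: print(u,v,at_d(w,u,v).round(4))
crop(c,300,215,360,275,12,'pics/n4.png')
E
```

```text
560 240 [0.4617 0.0101 0.0294]
560 350 [0.4171 0.0103 0.0247]
590 210 [ 0.4745 -0.0023  0.0257]
520 380 [0.4045 0.0265 0.0307]
640 420 [ 0.3892 -0.0226  0.0104]
690 440 [ 0.3808 -0.0429  0.0131]
650 180 [ 0.4882 -0.0274  0.0169]
548 455 [0.3741 0.0153 0.0346]
bore 0.024 [  0.3 -52. ]
bore 0.034 [ -0.7 -52.3]
c1 0.024 [ 55.7 -91.6]
c1 0.034 [ 54.2 -91.5]
c2 0.024 [-53.8 -93.3]
c2 0.034 [-54.3 -93.2]
310 365 [0.4389 0.0655 0.0344]
320 325 [0.4458 0.0824 0.0291]
320 322 [0.4458 0.083  0.0274]
320 310 [0.4461 0.0855 0.0205]
280 290 [0.4288 0.0985 0.021 ]
```

View pics/n4.png

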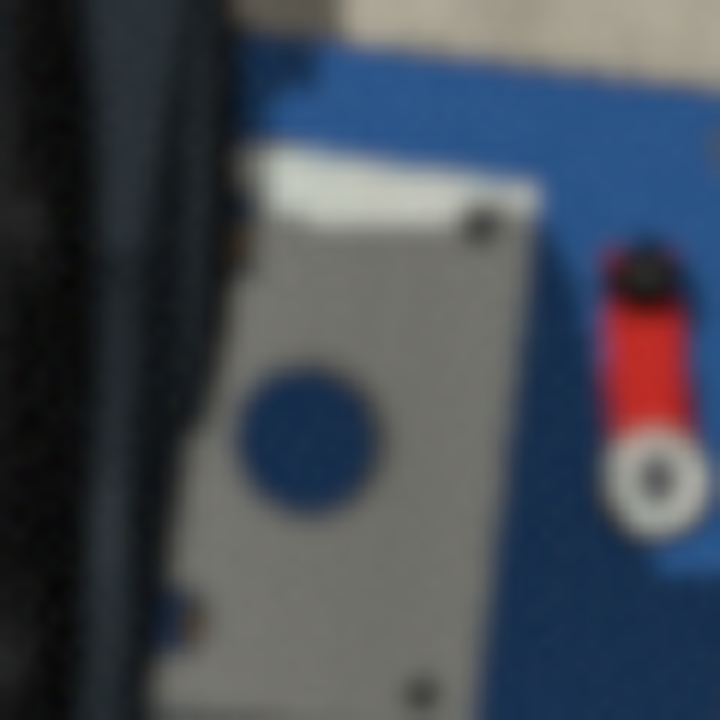

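Wrist depth puts the plate top at 34 mm, so it hasn't dropped yet. The top view shows the pins at the -y side of the holes, about 5 mm to go. Creeping.

Emit:
jog_arm(rows=[{"dp": [-1,0,0],"turn": [0,0,0],"grip": 0.6},{"dp": [-2,0,0],"turn": [0,0,0],"grip": 0.6},{"dp": [-3,0,0],"turn": [0,0,0],"grip": 0.6},{"dp": [-3,0,0],"turn": [0,0,0],"grip": 0.6}])

```text
time_s: 11.4
position: [0.4484, 0.0916, -0.0005]
tcp_rot: [[0.127, 0.992, -0.0], [0.992, -0.127, -0.0], [-0.0, -0.0, -1.0]]
force: [-0.2, -0.2, -0.1]
opening: 0.6
```

```bash
cat > chk.py <<'E'
from h import *
import sys
ci,p,d=grab('wrist'); w=dict(load('wrist'));s=bot.read_state();print(s['time_s'],s['position'].round(4),s['force'].round(1))
for u,v in [(290,370),(310,365),(350,370),(320,325),(320,318),(320,300)]: print(u,v,at_d(w,u,v).round(4))
crop(w,190,230,460,420,2.9,f'pics/{sys.argv[1]}.png')
E
python3 chk.py o
```

```text
11.45 [ 4.484e-01  9.160e-02 -4.000e-04] [0.6 1.6 0.4]
290 370 [0.4292 0.0619 0.0351]
310 365 [0.4388 0.0639 0.0359]
350 370 [0.4566 0.0576 0.0341]
320 325 [0.4455 0.0808 0.0308]
320 318 [0.4457 0.0818 0.0262]
320 300 [0.4465 0.0885 0.0212]
```

View pics/o.png

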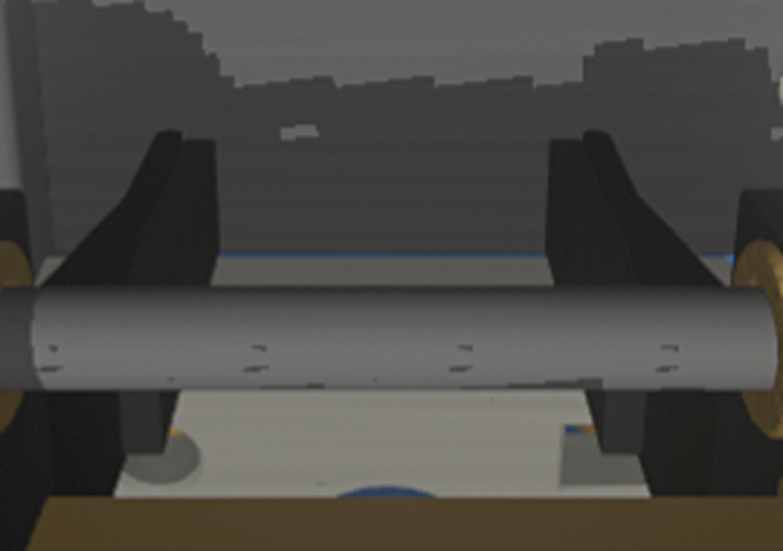

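A thin blue gap has opened at the step (wrist crop row ~255), so the rear edge has just cleared the ledge and 2–3 mm remain.

Emit:
jog_arm(rows=[{"dp": [-0.7,0,0],"turn": [0,0,0],"grip": 0.6},{"dp": [-1.5,0,0],"turn": [0,0,0],"grip": 0.6},{"dp": [-1.5,0,0],"turn": [0,0,0],"grip": 0.6}])

```text
time_s: 11.75
position: [0.4483, 0.09, -0.0004]
tcp_rot: [[0.127, 0.992, -0.0], [0.992, -0.127, -0.0], [-0.0, -0.0, -1.0]]
force: [-0.1, -0.4, 0.0]
opening: 0.601
```

```bash
python3 chk.py p
```

```text
11.8 [ 4.483e-01  9.010e-02 -4.000e-04] [ 0.4 -0.3 -0.1]
290 370 [0.428  0.0563 0.0297]
310 365 [0.4379 0.0583 0.0303]
350 370 [0.4564 0.0528 0.0299]
320 325 [0.4453 0.0784 0.0296]
320 318 [0.4454 0.0793 0.0248]
320 300 [0.4463 0.0866 0.0207]
```

View pics/p.png

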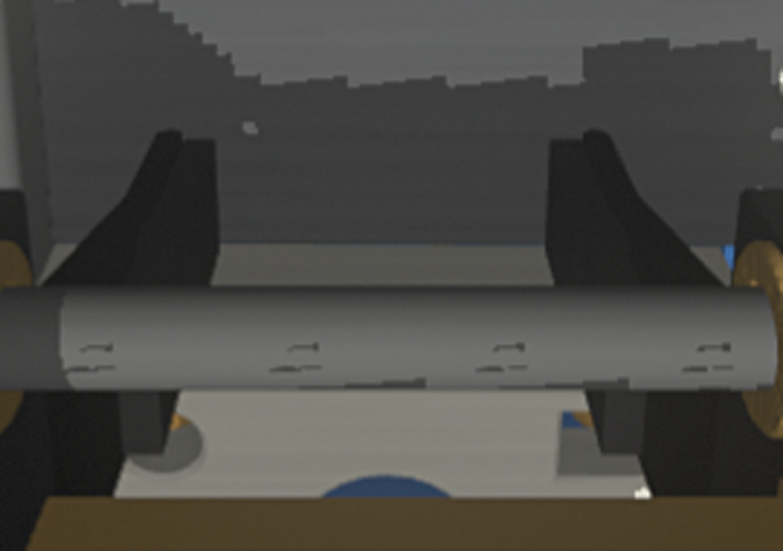

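```bash
python3 tv.py q; python3 - <<'E'
from h import *
grab('side');c=dict(load('side')); crop(c,295,245,375,290,10,'pics/q2.png')
c=dict(load('top'));crop(c,300,215,360,275,10,'pics/q_t.png')
d=c['d']
for x,y in [(560,240),(560,350),(600,210),(600,300),(590,400),(580,270),(540,400)]:
    P=[at_d(c,235+x/5.7+i,200+y/5.7+j) for i in(-1,0,1) for j in(-1,0,1)]; print(x,y,np.median(P,0).round(4))
E
```

```text
11.85 [ 4.483e-01  9.010e-02 -4.000e-04] [ 0.8 -0.6  0.9]
560 240 [0.462  0.0101 0.0273]
560 350 [0.417  0.0103 0.0266]
600 210 [ 0.4747 -0.0065  0.0247]
600 300 [ 0.4374 -0.0062  0.0253]
590 400 [ 0.3966 -0.0019  0.025 ]
580 270 [0.4498 0.0019 0.0261]
540 400 [0.3966 0.0185 0.0278]
```

View pics/q2.png

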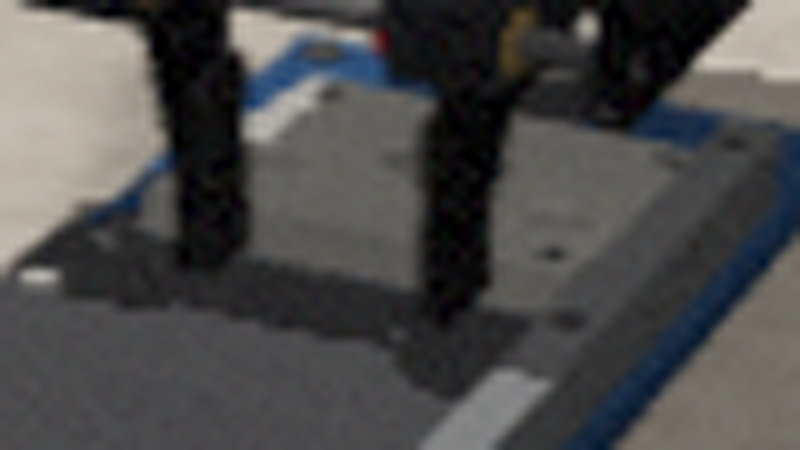

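View pics/q_t.png

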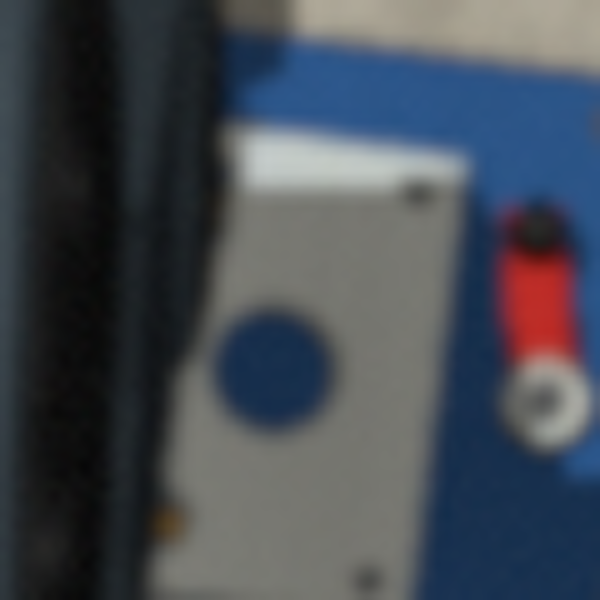

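```bash
python3 - <<'E'
from h import *
w=dict(load('wrist')); F=np.load('fix.npz')
for v in list(range(306,328,2))+list(range(368,400,4)):
    P=np.median([at_d(w,u,v) for u in range(270,300)],0);Q=np.median([at_d(w,u,v) for u in range(345,370)],0)
    print(v,((P[:2]*1e3-F['t'])@F['R']).round(1),P[2].round(4),((Q[:2]*1e3-F['t'])@F['R']).round(1),Q[2].round(4))
E
```

```text
306 [-18.4   3.6] 0.0209 [16.2  3.5] 0.0209
308 [-18.4   2.3] 0.0208 [15.8  2.3] 0.0212
310 [-18.4   1.2] 0.021 [16.3  1.3] 0.0207
312 [-18.5   0.2] 0.0208 [16.3  0.3] 0.0209
314 [-18.   -0.7] 0.0211 [16.3 -0.8] 0.0209
316 [-18.4  -0.8] 0.0229 [16.2 -0.9] 0.0226
318 [-18.2  -1. ] 0.0243 [16.1 -1.2] 0.0241
320 [-17.6  -1. ] 0.026 [16.  -1.4] 0.0256
322 [-17.8  -1.1] 0.0277 [15.8 -1.3] 0.0272
324 [-17.7  -1.4] 0.0291 [15.6 -1.5] 0.0289
326 [-17.6  -1.6] 0.0304 [15.5 -1.8] 0.0301
368 [-18.2 -24.2] 0.0302 [ 16.1 -24. ] 0.0305
372 [-18.4 -26.7] 0.03 [ 16.2 -26.6] 0.0301
376 [-18.4 -29. ] 0.0298 [ 16.3 -29.1] 0.0297
380 [-18.5 -31.6] 0.0294 [ 16.4 -31.6] 0.0293
384 [-18.7 -34.1] 0.0292 [ 16.5 -34.1] 0.029
388 [-18.7 -36.4] 0.0292 [ 16.6 -36.8] 0.0289
392 [-18.8 -39.3] 0.0286 [ 16.7 -39.2] 0.0287
396 [-18.5 -41.8] 0.0284 [ 16.8 -41.8] 0.0282
```

The depth profile shows the plate tilted: its front edge is on the bed and its rear is still up at ledge height, just at the step. A bit more push is needed.

Emit:
jog_arm(rows=[{"dp": [-0.7,0,0],"turn": [0,0,0],"grip": 0.6},{"dp": [-1.3,0,0],"turn": [0,0,0],"grip": 0.6},{"dp": [-1.3,0,0],"turn": [0,0,0],"grip": 0.6}])

```text
time_s: 12.2
position: [0.4481, 0.0889, -0.0004]
tcp_rot: [[0.128, 0.992, 0.0], [0.992, -0.128, 0.0], [0.0, 0.0, -1.0]]
force: [-1.0, 0.7, -0.3]
opening: 0.599
```

```bash
cat > prof.py <<'E'
from h import *
import sys
grab('wrist');w=dict(load('wrist')); F=np.load('fix.npz');s=bot.read_state();print(s['time_s'],s['position'].round(4),s['force'].round(1))
for v in list(range(306,328,3))+list(range(368,400,6)):
    P=np.median([at_d(w,u,v) for u in range(270,300)],0);Q=np.median([at_d(w,u,v) for u in range(345,370)],0)
    print(v,((P[:2]*1e3-F['t'])@F['R']).round(1),P[2].round(4),((Q[:2]*1e3-F['t'])@F['R']).round(1),Q[2].round(4))
crop(w,190,230,460,420,2.9,f'pics/{sys.argv[1]}.png')
E
python3 prof.py r
```

```text
12.25 [ 4.481e-01  8.890e-02 -4.000e-04] [-0.3  1.2 -0. ]
306 [-18.3   2.5] 0.021 [16.2  2.5] 0.021
309 [-18.6   0.7] 0.0207 [16.2  0.9] 0.0209
312 [-18.5  -0.7] 0.0211 [17.3 -6.2] 0.0113
315 [-18.3  -1. ] 0.0235 [16.1 -1.1] 0.0233
318 [-18.   -1.2] 0.0256 [15.9 -1.5] 0.0255
321 [-17.8  -1.3] 0.0283 [15.7 -1.6] 0.0279
324 [-17.7  -1.8] 0.0304 [15.5 -1.9] 0.0303
327 [-17.5  -1.9] 0.0327 [15.3 -2.1] 0.0323
368 [-18.4 -25.1] 0.0304 [ 16.1 -25.2] 0.0302
374 [-18.5 -29. ] 0.0299 [ 16.2 -28.9] 0.0299
380 [-18.6 -32.8] 0.0292 [ 16.4 -32.7] 0.0297
386 [-18.7 -36.4] 0.0291 [ 16.5 -36.6] 0.0287
392 [-18.7 -40. ] 0.0287 [ 16.6 -40.4] 0.0284
398 [-19.  -44.1] 0.0281 [ 16.8 -44.3] 0.028
```

View pics/r.png

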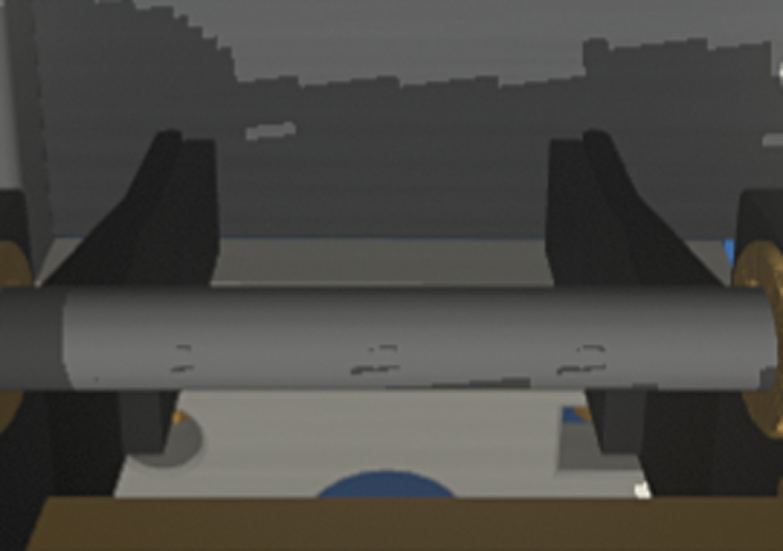

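Emit:
jog_arm(rows=[{"dp": [-0.5,0,0],"turn": [0,0,0],"grip": 0.6},{"dp": [-1,0,0],"turn": [0,0,0],"grip": 0.6},{"dp": [-1,0,0],"turn": [0,0,0],"grip": 0.6}])

```text
time_s: 12.55
position: [0.448, 0.0878, -0.0004]
tcp_rot: [[0.127, 0.992, -0.0], [0.992, -0.127, -0.0], [-0.0, -0.0, -1.0]]
force: [0.8, 0.3, -0.2]
opening: 0.601
```

```bash
python3 prof.py s
```

```text
12.6 [ 4.48e-01  8.78e-02 -4.00e-04] [-0.1 -0.3 -0.3]
306 [-18.4   1.2] 0.0208 [16.2  1.3] 0.0211
309 [-18.4  -0.5] 0.0207 [16.3 -0.6] 0.0208
312 [-18.7  -2.9] 0.0191 [16.5 -3.3] 0.0186
315 [-18.4  -2.9] 0.0221 [16.3 -3.4] 0.0213
318 [-18.3  -4. ] 0.0229 [16.2 -4.1] 0.023
321 [-18.3  -5.6] 0.0227 [16.2 -5.3] 0.0229
324 [-18.6  -7.4] 0.0226 [16.3 -7.4] 0.0227
327 [-18.3  -8.9] 0.0228 [16.3 -8.7] 0.023
368 [-19. -32.] 0.0225 [ 16.9 -31.9] 0.0228
374 [-19.2 -35.3] 0.0229 [ 17.  -35.4] 0.0228
380 [-18.8 -38.8] 0.0227 [ 17.1 -38.7] 0.023
386 [-19.4 -42.8] 0.0227 [ 17.2 -42.5] 0.0228
392 [-19.4 -46.1] 0.0228 [ 17.3 -46.1] 0.0229
398 [-19.6 -49.7] 0.0228 [ 17.5 -50.2] 0.0228
```

View pics/s.png

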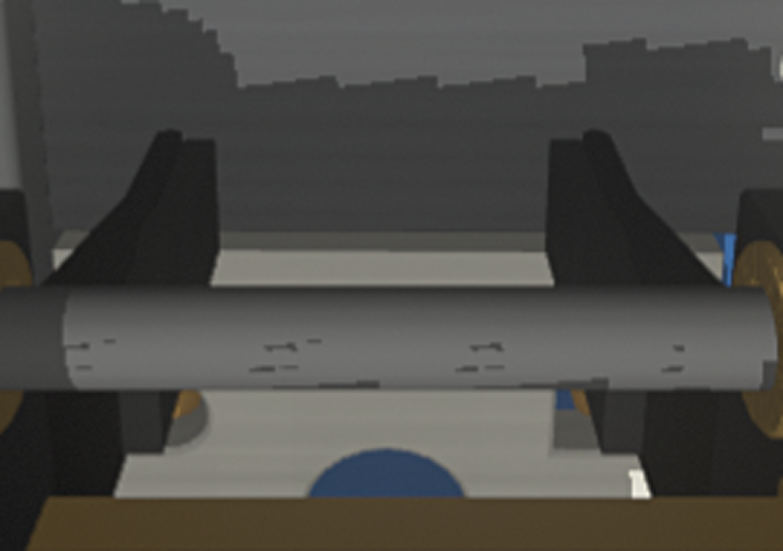

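The plate has dropped. It is flat at 22.8 mm measured (the ledge reads 1 mm low too, so about 24 mm true), rear edge at about -3 mm, both pins in their holes. Next I retreat, close the gripper, and go behind the latch knob.

Emit:
jog_arm(rows=[{"dp": [6,0,0],"turn": [0,0,0],"grip": 0.6},{"dp": [12,0,0],"turn": [0,0,0],"grip": 0.6},{"dp": [12,0,-30],"turn": [0,0,0],"grip": 0.6},{"dp": [12,0,-60],"turn": [0,0,0],"grip": 0.4},{"dp": [0,3,-70],"turn": [0,0,0],"grip": 0.2},{"dp": [-35,12,-70],"turn": [0,0,0],"grip": 0},{"dp": [-70,22,-70],"turn": [0,0,0],"grip": 0},{"dp": [-105,32,-70],"turn": [0,0,0],"grip": 0},{"dp": [-143,41,-70],"turn": [0,0,0],"grip": 0},{"dp": [-143,41,-70],"turn": [0,0,0],"grip": 0}])

```text
time_s: 13.6
position: [0.4727, -0.0641, 0.0695]
tcp_rot: [[0.132, 0.991, 0.004], [0.991, -0.132, -0.002], [-0.002, 0.004, -1.0]]
force: [0.2, 0.6, -0.2]
opening: 0.059
```

Emit:
jog_arm(rows=[{"dp": [0,0,0],"turn": [0,0,0],"grip": 0},{"dp": [0,0,0],"turn": [0,0,0],"grip": 0},{"dp": [0,0,0],"turn": [0,0,0],"grip": 0}])

```text
time_s: 13.9
position: [0.4697, -0.0578, 0.0694]
tcp_rot: [[0.126, 0.992, -0.001], [0.992, -0.126, 0.001], [0.0, -0.001, -1.0]]
force: [0.2, 0.6, -0.9]
opening: 0.002
```

```bash
cat > two.py <<'E'
from h import *
import sys
for n in('wrist','side'):
    ci,p,d=grab(n); cv2.imwrite(f'pics/{sys.argv[1]}_{n[0]}.png',cv2.cvtColor(p,cv2.COLOR_RGB2BGR))
s=bot.read_state();print(s['time_s'],s['position'].round(4),s['force'].round(1),s['opening']);F=np.load('fix.npz');print('tcp fix',((s['position'][:2]*1e3-F['t'])@F['R']).round(1))
E
python3 two.py t
```

```text
14.0 [ 0.47   -0.0579  0.0695] [ 1.2  0.3 -0.3] 0.004922372065702575
tcp fix [  40.5 -133.7]
```

View pics/t_w.png

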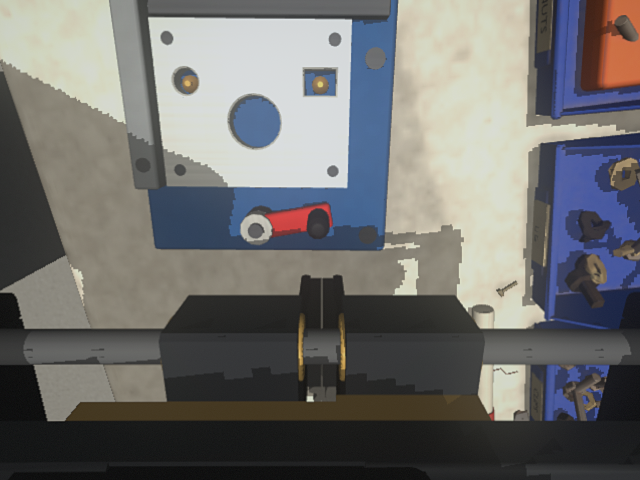

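View pics/t_s.png

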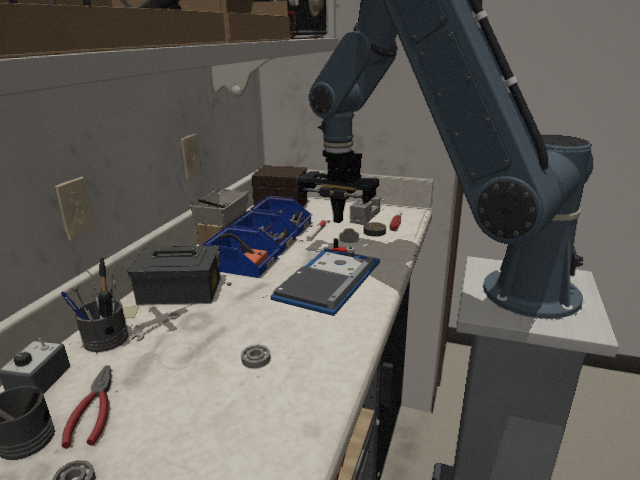

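The view is clear: both pins are in the holes at (188,82) and (320,84), the knob is at (318,220), and the closed fingertips are just behind it at (322,280). I lower, then push the knob round the arc with the tool turning along.

Emit:
jog_arm(rows=[{"dp": [0,0,25],"turn": [0,0,0],"grip": 0},{"dp": [0,0,48],"turn": [0,0,0],"grip": 0},{"dp": [0,0,56],"turn": [0,0,0],"grip": 0},{"dp": [0,0,56],"turn": [0,0,0],"grip": 0}])

```text
time_s: 14.4
position: [0.4696, -0.0583, 0.0127]
tcp_rot: [[0.126, 0.992, -0.003], [0.992, -0.126, 0.001], [0.001, -0.003, -1.0]]
force: [0.4, 0.1, -0.4]
opening: 0.004
```

Emit:
jog_arm(rows=[{"dp": [4.2,-0.5,0],"turn": [0,0,-8],"grip": 0},{"dp": [9.8,0.7,0],"turn": [0,0,-16],"grip": 0},{"dp": [15.6,1.1,0],"turn": [0,0,-24],"grip": 0},{"dp": [21.4,0.7,0],"turn": [0,0,-32],"grip": 0},{"dp": [27.1,-0.5,0],"turn": [0,0,-40],"grip": 0}])

```text
time_s: 14.9
position: [0.4746, -0.0325, 0.0147]
tcp_rot: [[-0.546, 0.838, 0.003], [0.838, 0.546, -0.001], [-0.003, 0.001, -1.0]]
force: [-0.0, -2.8, -0.1]
opening: -0.001
```

```bash
python3 two.py u
```

```text
15.0 [ 0.4743 -0.0319  0.0146] [1.1 0.1 0.7] 0.003213518785217709
tcp fix [  41.3 -107.3]
```

View pics/u_w.png

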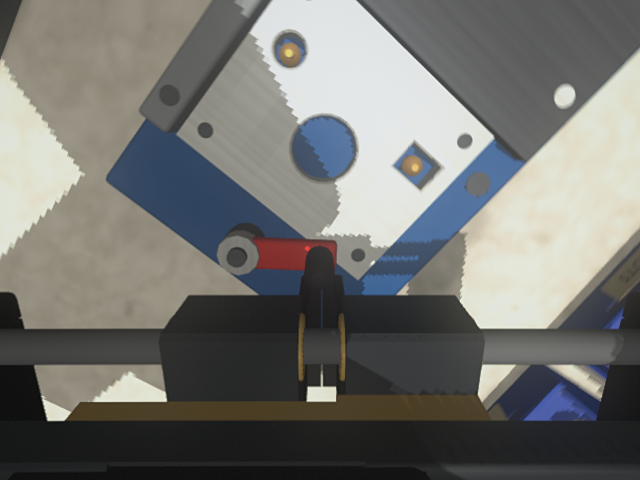

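The latch is following, now at about 40°, with pusher contact at the knob. I continue toward the stop.

Emit:
jog_arm(rows=[{"dp": [5.5,2,0],"turn": [0,0,-8],"grip": 0},{"dp": [11.1,3.2,0],"turn": [0,0,-16],"grip": 0},{"dp": [16.9,3.6,0],"turn": [0,0,-24],"grip": 0},{"dp": [22.7,3.2,0],"turn": [0,0,-32],"grip": 0},{"dp": [28.4,2,0],"turn": [0,0,-40],"grip": 0},{"dp": [32.5,0.6,0],"turn": [0,0,-46],"grip": 0},{"dp": [32.5,0.6,0],"turn": [0,0,-46],"grip": 0}])

```text
time_s: 15.7
position: [0.4573, -0.0045, 0.0144]
tcp_rot: [[-0.98, 0.199, 0.002], [0.199, 0.98, -0.0], [-0.002, 0.0, -1.0]]
force: [1.3, 1.1, 0.9]
opening: 0.004
```

```bash
python3 two.py v
```

```text
15.8 [ 0.4572 -0.0047  0.0142] [ 1.6  1.  -0.1] 0.002795704781848663
tcp fix [ 21.  -82.6]
```

View pics/v_w.png

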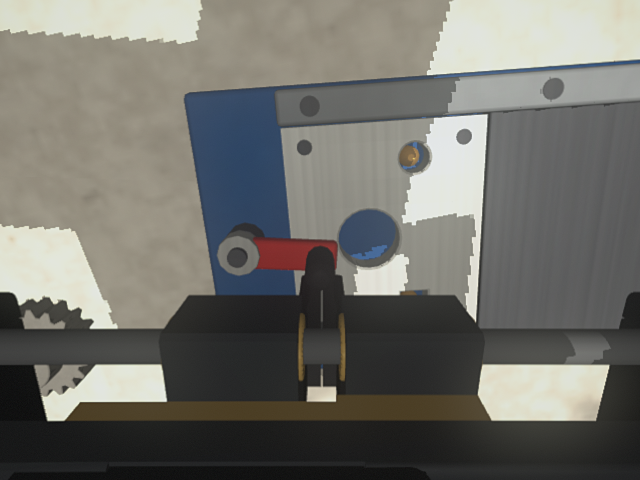

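The latch is at roughly 85°. I push in small steps until the stop shows in the force.

Emit:
jog_arm(rows=[{"dp": [1.5,-0.5,0],"turn": [0,0,-2],"grip": 0},{"dp": [3,-1,0],"turn": [0,0,-4],"grip": 0},{"dp": [3,-1,0],"turn": [0,0,-4],"grip": 0}])

```text
time_s: 16.1
position: [0.4537, -0.0049, 0.0138]
tcp_rot: [[-0.991, 0.131, 0.001], [0.131, 0.991, 0.0], [-0.001, 0.0, -1.0]]
force: [1.3, 1.5, 1.0]
opening: 0.008
```

Emit:
jog_arm(rows=[{"dp": [1,0,0],"turn": [0,0,0],"grip": 0},{"dp": [2,0,0],"turn": [0,0,0],"grip": 0},{"dp": [2,0,0],"turn": [0,0,0],"grip": 0}])

```text
time_s: 16.4
position: [0.453, -0.0049, 0.0138]
tcp_rot: [[-0.992, 0.129, 0.004], [0.129, 0.992, -0.001], [-0.004, -0.0, -1.0]]
force: [4.1, 2.6, 0.8]
opening: 0.006
```

Emit:
jog_arm(rows=[{"dp": [1,0,0],"turn": [0,0,0],"grip": 0},{"dp": [2,0,0],"turn": [0,0,0],"grip": 0},{"dp": [2,0,0],"turn": [0,0,0],"grip": 0}])

```text
time_s: 16.7
position: [0.453, -0.0049, 0.014]
tcp_rot: [[-0.992, 0.129, 0.007], [0.129, 0.992, -0.001], [-0.008, -0.0, -1.0]]
force: [6.1, 3.6, -2.0]
opening: 0.005
```

The knob stalls at x = 0.453 while the force climbs to 6 N, so the stop is reached. I back away, rise, and check.

Emit:
jog_arm(rows=[{"dp": [-8,0,0],"turn": [0,0,0],"grip": 0},{"dp": [-20,0,0],"turn": [0,0,0],"grip": 0},{"dp": [-25,0,-20],"turn": [0,0,0],"grip": 0},{"dp": [-35,0,-60],"turn": [0,0,0],"grip": 0},{"dp": [-50,0,-80],"turn": [0,0,0],"grip": 0},{"dp": [-50,0,-80],"turn": [0,0,0],"grip": 0},{"dp": [-50,0,-80],"turn": [0,0,0],"grip": 0}])

```text
time_s: 17.4
position: [0.4983, -0.0108, 0.0934]
tcp_rot: [[-0.992, 0.127, -0.001], [0.127, 0.992, -0.0], [0.001, -0.0, -1.0]]
force: [-0.5, -0.2, 0.6]
opening: 0.003
```

```bash
python3 two.py x; python3 tv.py x; python3 - <<'E'
from h import *
c=dict(load('side')); crop(c,270,220,400,320,6,'pics/x_sc.png')
E
```

```text
17.5 [ 0.4966 -0.0104  0.0923] [-1.  -1.1 -0.4] 0.006038288934565173
tcp fix [ 60.8 -83.2]
17.55 [ 0.4966 -0.0104  0.0922] [-0.1  0.6  0.6]
```

View pics/x_w.png

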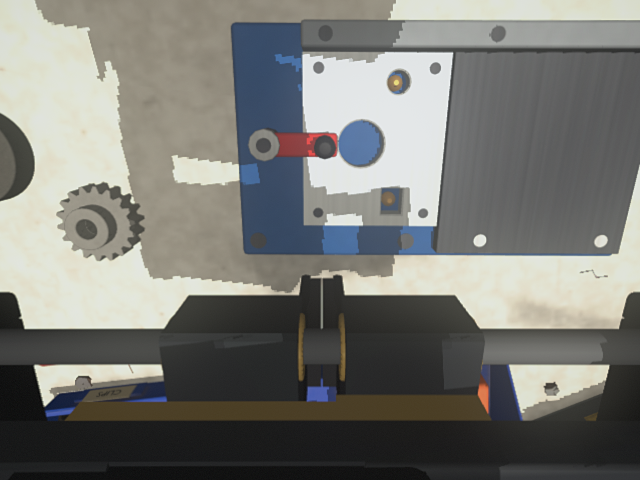

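View pics/x_sc.png

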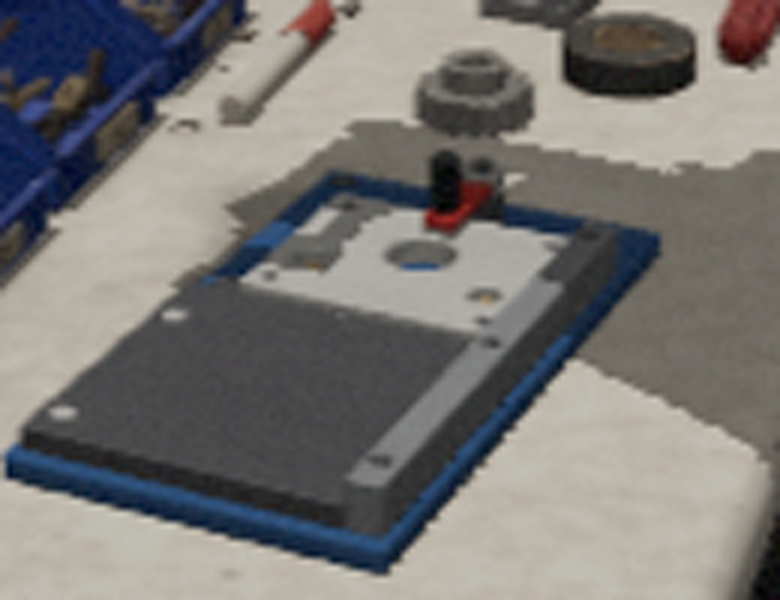

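View pics/x_t.png

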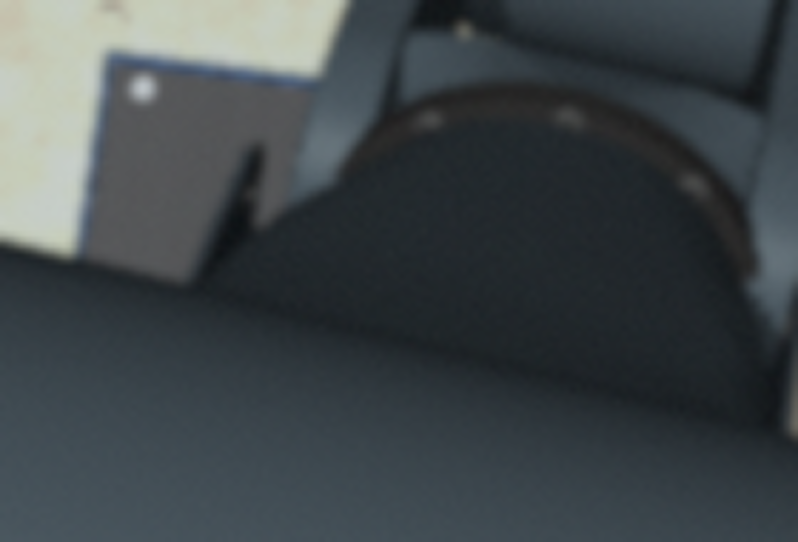

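```bash
python3 - <<'E'
from h import *
c=dict(load('wrist'))
W=[at_z(c,398.5,82,.021)[:2]*1e3,at_z(c,390.5,198,.021)[:2]*1e3]
th,R,t=fit([(-38,-35),(38,-35)],W); print(np.degrees(th))
k=at_z(c,324.5,147,.0585)[:2]*1e3;p=at_z(c,263,145,.0385)[:2]*1e3
for tt in(th,np.radians(-7.3)):
    R=np.array([[np.cos(tt),-np.sin(tt)],[np.sin(tt),np.cos(tt)]]);d=(k-p)@R;print(d,np.arctan2(d[1],d[0]))
for u,v in [(345,90),(420,100),(420,180),(345,190)]:print(np.median([at_d(c,u+i,v+j)[2] for i in range(-4,5) for j in range(-4,5)]).round(4))
crop(c,230,20,460,260,2.5,'pics/y.png')
E
```

```text
-8.216988814666601
[-0.95453948 37.53197592] 1.5962235454122413
[-0.35376335 37.5424455 ] 1.5802190713923492
0.023
0.0229
0.0231
0.0228
```

View pics/y.png

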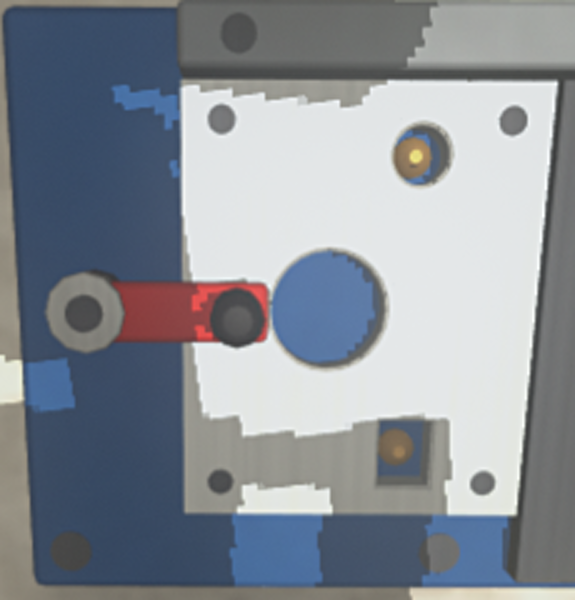

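The latch reads about 1.58 rad and the plate is flat at 23 mm uncorrected at all four points, with both pins in their holes. Handing in.

```bash
python3 -c "
from rig import bot
print(bot.hand_in()); print(bot.read_state()['time_s'])"
```

```text
the job is handed in; nothing more can be done
None
the job is handed in; nothing more can be done
```

The plate is seated on the two pins and the latch is closed over it; I handed the job in at about 17.6 s. I pushed the plate square to the fence with the open fingertips and slid it along until it dropped. I then pushed the knob round to its stop with the closed fingertips and backed clear.

**Last checks**
- **Plate:** it lies flat. Its top read about 23 mm at four points, about 24 mm after correcting for depth readings about 1 mm low. Both pins are visible in their holes.
- **Latch:** its angle measured 1.58–1.60 rad. The knob stalled at the stop with about 6–7 N on the tool, and I saw no higher force in any reading.
- **Surroundings:** I saw no bystander move in the views I took, but I did not measure their positions.

**What disagreed**
- **Fingertips:** the cameras showed them about 38 mm higher than the stated tool geometry. My first approach passed above the plate without touching it, and I corrected for this from the pictures.
- **Fixture pose:** estimates from the top and wrist cameras differed by 1–2 mm and about 0.6–1.5° in heading.
- **Final top view:** the arm blocked it, so these checks rest on the wrist and side cameras.

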